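# Pack the two-layer skittles box

## Task

Pack the skittles set into its two-layer box: stand every red pin upright in a pocket of its own in the bottom, and tip the yellow counters out of their tray into the long bay beside the pins, all of them. With the bottom full, fit the divider board level onto its ledge and lay every blue cheese flat in a cell of its own on it; leave the empty tray standing flat on the bench and the other things on the bench undisturbed.

Things in the scene. Friction and masses are not known exactly. Their poses are not given: they have to be found in the camera images.
- box: fixed plywood packing box, open on top, 208 mm (its x) x 178 (its y) x 78 high; origin: centre of its underside, z up. Walls 14 mm thick up to a ledge 60 mm above the bench, then 6 mm thick up to the rim. Pocket row at box y -35 mm. A partition (6 mm thick, top at 56 mm) at box y +8 mm parts the pin side (y -75 to +5, x -90 to +90) from the counter bay (y +11 to +75)
- pockets (a point): middle of the row of 4 pin pockets, on the box's floor (box x 0, y -35, z 6 mm), box axes. Pockets centred at x -67.5, -22.5, 22.5 and 67.5 mm from this point along the row, each 42 mm (x) x 41 mm (y) between low dark slats 14 mm high; beyond the slats, in y, lie open finger troughs (clear to 40 mm either side of this point)
- bay (a point): middle of the floor of the box's counter bay, 64 mm wide in box y, 180 mm long in box x; the rim is 72 mm above this point; box axes
- ledge (a point): centre of the divider's seat, 60 mm above the bench, box axes: the recess over the ledge is 196 mm (box x) x 166 mm (box y), the rim stands 18 mm above the ledge. The seated divider's origin coincides with this point
- divider: loose pale plywood divider board, 190 mm (its x) x 160 (its y) x 6, 0.20 to 0.33 kg, flat on the bench left or right of the box. Origin: centre of its underside, z up. At its centre an upright dark grip block 50 mm long (its x), 14 thick (its y), top 42 mm above the underside. Fits the box either way round, long side along box x, 3 mm clearance each side
- cells (a point): middle of the divider's upper face (divider x 0, y 0, z 6 mm), divider axes. Crossed battens, 6 mm thick and 12 mm high, run through it along x and y and part 4 cells of about 91 mm (x) x 77 mm (y), centred at x +-49, y +-41 mm from this point; the grip block rises 36 mm above it
- tray: loose green wooden tray, 140 mm (its x) x 104 (its y), 0.18 to 0.29 kg, flat on the bench left or right of the box, the counters lying in it. Origin: centre of its underside, z up. Floor 5 mm thick, side walls' tops 23 mm up; the +x end is an open lip with no wall. Counters stay put on a level tray and slide off when it is tipped lip-down by 25 to 35 degrees
- tray_lip (a point): middle of the tray's lip edge, on the upper face of its floor (tray x +70, z +5 mm); tray axes
- tray_grip (a point): grip point of the tray: in the middle of its raised back board (tray x -64, y 0, z +40 mm), which is 12 mm thick along tray x, 60 mm wide, its top 58 mm above the underside; the counters lie about 40 mm clear in front of it; tray axes
- counter0: yellow turned wooden counter, a disc 30 mm across and 14 mm thick, 20 g, in the tray at the start. Origin: centre of its underside, z its axis
- counter1: yellow turned wooden counter, a disc 30 mm across and 14 mm thick, 20 g, in the tray at the start. Origin: centre of its underside, z its axis
- counter2: yellow turned wooden counter, a disc 30 mm across and 14 mm thick, 20 g, in the tray at the start. Origin: centre of its underside, z its axis
- counter3: yellow turned wooden counter, a disc 30 mm across and 14 mm thick, 20 g, in the tray at the start. Origin: centre of its underside, z its axis
- pin0: turned skittle pin, red with a bare wood head, standing on the bench, 50 mm tall, 35 g; foot 30 mm across up to 20 mm high, waist 18 mm, head 24 mm across from 30 to 49 mm high. Origin: centre of its underside, z up the pin. May be absent
- pin1: turned skittle pin, red with a bare wood head, standing on the bench, 50 mm tall, 35 g; foot 30 mm across up to 20 mm high, waist 18 mm, head 24 mm across from 30 to 49 mm high. Origin: centre of its underside, z up the pin. May be absent
- pin2: turned skittle pin, red with a bare wood head, standing on the bench, 50 mm tall, 35 g; foot 30 mm across up to 20 mm high, waist 18 mm, head 24 mm across from 30 to 49 mm high. Origin: centre of its underside, z up the pin. May be absent
- pin3: turned skittle pin, red with a bare wood head, standing on the bench, 50 mm tall, 35 g; foot 30 mm across up to 20 mm high, waist 18 mm, head 24 mm across from 30 to 49 mm high. Origin: centre of its underside, z up the pin. May be absent
- cheese0: cheese (throwing disc): blue turned disc with a yellow stripe, 54 mm across, 32 mm thick, 70 g, lying flat on the bench. Origin: centre of its underside, z up. May be absent
- cheese1: cheese (throwing disc): blue turned disc with a yellow stripe, 54 mm across, 32 mm thick, 70 g, lying flat on the bench. Origin: centre of its underside, z up. May be absent
- cheese2: cheese (throwing disc): blue turned disc with a yellow stripe, 54 mm across, 32 mm thick, 70 g, lying flat on the bench. Origin: centre of its underside, z up. May be absent
- gouge: bystander: turning gouge with wooden handle, 290 mm long, lying on the bench; origin under its middle
- wax_tin: bystander: yellow wax tin, 68 mm across, 42 mm high; origin centre of its underside
- sanding_block: bystander: cork sanding block, 95 x 60 x 34 mm; origin centre of its underside
- rough_blank: bystander: rough, unpainted cylinder of wood, 34 mm across, 58 mm high, not part of the set; origin centre of its underside
Mind the look-alikes: they are no part of the job. Leave any purple look-alike of the tray alone.

How it is judged:
By the outcome, as a careful person would: the job done as asked, in the order asked, and still so for the second after the job is handed in, with the robot touching nothing.
Of pin0, pin1, pin2, pin3 only 2 to 4 are there at a start; the rules pass over those that are not, and their reading is None.
Of cheese0, cheese1, cheese2 only 2 to 3 are there at a start; the rules pass over those that are not, and their reading is None.
At some moment in a run one of divider, cheese0, cheese1, cheese2 may be knocked a few centimetres aside while the robot is not near it.
It also fails if it takes over 210 s, if anything falls off the work surface, if the arm or the gripper's body presses on something with over 40 N, if the wrist force passes 120 N, or if a joint passes its speed limit or range.

## Robot

A 6-joint arm with a two-finger parallel gripper is mounted at the origin on the work surface. World frame = base frame: x ahead of the robot, y to its left, z up, the work surface at z = 0. Lengths are in m, angles in degrees, forces in N, time in s.
With the tool pointing down it reaches from about 0.425 to 0.95 m from the base axis. Payload 3.5 kg.
Tool frame: the origin (TCP) lies on the centre line of the jaws, within the pads' length; the fingertips stand 25 mm ahead of it and the grasp point (between the pads) lies 6 mm ahead of it; y points along the fingers, x is the direction in which the jaws open and shut, and the axes are right-handed (so a half turn about y gives the same grasp; the last joint's range is limited). The gripper opens to 85 mm and grips with 20 to 120 N. Pads are 22 mm wide; open, the fingers measure 114 mm over their backs; the gripper's body (76 mm by 85 mm) begins 54 mm behind the grasp point. The pads swing forward as they close: fully open they stand 13 mm farther back than shut.
Start: joints at [66.005, 16.404, 90.338, -0, 73.258, -8.594], TCP at [0.179, 0.651, 0.256] pointing down, gripper open.
Joint ranges: [-158.93, 158.93], [-51.34, 127.21], [12.03, 142.37], [-87.48, 267.48], [13.55, 161.25], [-162.69, 162.69]. Speed limits (degrees/s): [159.86, 159.86, 180, 180, 180, 180].

## Interface

Orientations are given as [roll, pitch, yaw] about the fixed x, y, z axes, in that order (R = Rz(yaw) Ry(pitch) Rx(roll)).
In Python, from bench import * gives the robot as it stands.
- The arm moves only by the shell command python3 -m crank 'ROWS' [FORCE]. ROWS is a JSON object of lists of equal length, an entry for each row: "claw": the finger opening in cm, from 0 to 8.54; "travel": the shift along the tool's x, y, z in cm, a list of three; "turn": the turn, a rotation vector about the tool's x, y, z in rad, a list of three. In form: {"claw": [claw, ...], "travel": [[dx, dy, dz], ...], "turn": [[rx, ry, rz], ...]}. A call has exactly 8 rows; each row shifts and turns the pose as measured when the row begins, along the tool's axes as they then stand; what a row does not reach is not made up. A row lasts 1/10 s, in which the tool goes at most 50 mm and 8.59 degrees, less where a joint would pass 70% of its speed; a pose out of reach is approached as far as the arm can. A call is refused whole if a number of a shift passes 5 or a number of a turn 0.15, either way. A call with a gripper value outside its range is refused whole. The fingers move at their own pace and stop on an object; FORCE is the grip in N (left out, the last holds). Time passes only in rows, so rows that do not move let the fingers close, or fill a call up. It gives the time, the measured TCP pose, the force and the opening at its end, in the units of the state.
- get_obs(): the state, without advancing time (a new reading comes with each control period).
- capture(name): name is "side" or "top" or "wrist"; returns a dict with "image" (480x640x3 uint8, red, green, blue), "z_map" (480x640 float32, m along the optical axis (not along the pixel's ray), 0 where there is no reading), "K" (3x3 intrinsics, pixels), "rvec" (rotation vector, rad) and "tvec" (3), from world to camera coordinates, as OpenCV has them; the wrist camera has in their place "mount" (4x4, takes a point from camera to tool coordinates, whose origin is the TCP and whose axes are the tool frame's). Camera axes: x right, y down, z forward; pixel columns grow to the right and rows downward; lengths in m; the calibration is good to about 2 mm. A picture is of the moment at which its call begins: read the wrist's pose just before it.
- close_job(): hands the job in, once; it reports no verdict.
The state is a dict: "t": time; "joint_pos": joint angles; "joint_velocities": joint speeds; "joint_efforts": joint torques, N m; "eef_pos": TCP position; "orientation": TCP orientation; "force": force on the tool from outside, world axes, zero at the start; "ft_torque": the same for the moment, N m; "opening": finger opening in m.
Only numpy, scipy, OpenCV 4.12 (cv2) and the standard library are available. Lean on these libraries where they do the work, as an engineer would, in place of code of your own. Each camera call takes 0.05 s, during which the arm holds its last target. There are 200 camera calls.

## Working session

There is one attempt and no reset: what is moved stays moved. The work goes in short steps, Python scripts to look and compute and a shell command to move; the robot and the scene stay as the last step left them, time stands still between calls to the robot, and variables do not carry over. Pictures are saved under pics/ and viewed, about 12 in all and at most 16, crops included, and the job is handed in when it is done.

```bash
ls; mkdir -p pics; cat > h.py <<'E'
from bench import *
import numpy as np, cv2
from scipy.spatial.transform import Rotation as R
def pose():
    o=get_obs(); return np.array(o['eef_pos']),R.from_euler('xyz',o['orientation'],degrees=True).as_matrix()
def cam(n):
    p,r=pose(); c=capture(n)
    if n=='wrist':
        M=np.array(c['mount']); Rc=r@M[:3,:3]; t=p+r@M[:3,3]
    else:
        Rw=cv2.Rodrigues(np.array(c['rvec'],float))[0]; Rc=Rw.T; t=-Rw.T@np.array(c['tvec'],float).ravel()
    c['Rc']=Rc; c['t']=t; return c
def cloud(c):
    K=np.array(c['K']); v,u=np.mgrid[:480,:640]; z=c['z_map']
    P=np.stack([(u-K[0,2])/K[0,0]*z,(v-K[1,2])/K[1,1]*z,z],-1)
    return P@c['Rc'].T+c['t']
def ray(c,u,v,h):
    K=np.array(c['K']); d=c['Rc']@np.array([(u-K[0,2])/K[0,0],(v-K[1,2])/K[1,1],1]); return c['t']+d*(h-c['t'][2])/d[2]
def save(c,n,s=1): cv2.imwrite('pics/'+n+'.png',cv2.resize(c['image'][:,:,::-1],None,fx=s,fy=s) if s!=1 else c['image'][:,:,::-1])
E
python3 - <<'E'
from h import *
print(get_obs())
for n in ['top','side']:
    c=cam(n); save(c,n+'0'); print(n,c['t'],c['Rc'].round(2).tolist(),c['K'])
    np.savez('pics/'+n+'0.npz',**{k:np.array(v) for k,v in c.items()})
E
```

```text
pics
{'t': 0.0, 'joint_pos': array([ 6.60042166e+01,  1.64549544e+01,  9.04231867e+01, -2.64090387e-03,
        7.32585428e+01, -8.59382983e+00]), 'joint_velocities': array([ 0.10538279,  0.06239917, -0.09477917,  0.06786119, -0.14620666,
       -0.00095878]), 'joint_efforts': array([-1.19623095e-03, -4.05978048e+01, -2.92626321e+01, -1.93404476e-04,
        5.75882150e-03,  8.58177572e-06]), 'eef_pos': array([0.17899971, 0.65020831, 0.25492591]), 'orientation': array([-89.98207422,   0.1355269 ,  74.59883141]), 'force': array([0.57796953, 0.23621493, 0.52254557]), 'ft_torque': array([-0.04832351,  0.05530125,  0.00963874]), 'opening': 0.08531448311002217}
top [ 0.37056108 -0.00471985  1.29313771] [[0.01, -1.0, 0.09], [-1.0, -0.01, -0.03], [0.03, -0.09, -1.0]] [[529.30885654   0.         309.57420557]
 [  0.         529.30885654 241.26962861]
 [  0.           0.           1.        ]]
side [ 0.2450402  -1.0858968   0.81292141] [[0.97, -0.15, 0.21], [-0.25, -0.54, 0.8], [-0.01, -0.83, -0.56]] [[527.15312542   0.         318.41772839]
 [  0.         527.15312542 234.83088877]
 [  0.           0.           1.        ]]
```

View pics/top0.png

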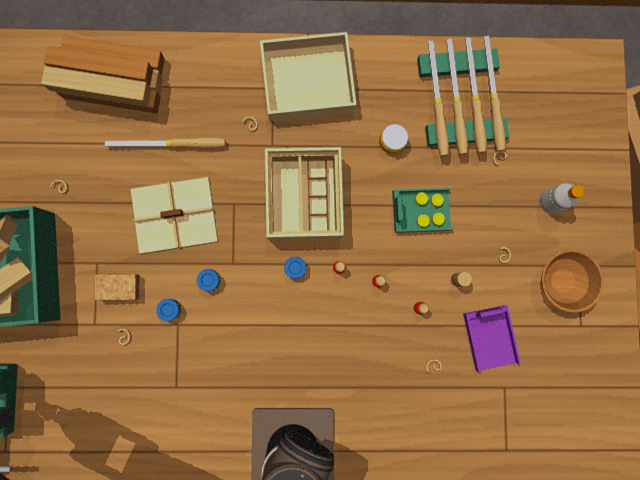

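View pics/side0.png

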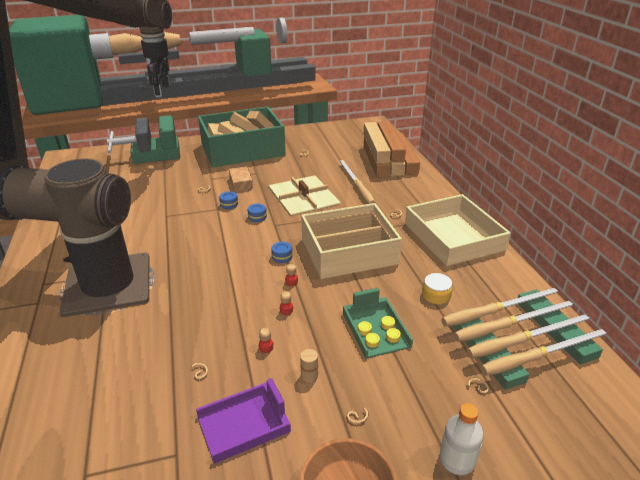

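```bash
cat > meas.py <<'E'
from h import *
def rect(pts): 
    r=cv2.minAreaRect((pts[:,:2]*1000).astype(np.float32)); return np.round(r[0],1),np.round(r[1],1),round(r[2],1)
def blobs(m,amin):
    n,l,s,c=cv2.connectedComponentsWithStats(m.astype(np.uint8)); return [(l==i,c[i]) for i in range(1,n) if s[i,4]>=amin]
def go(c):
    P=cloud(c); hsv=cv2.cvtColor(c['image'],cv2.COLOR_RGB2HSV); H,S,V=[hsv[...,i].astype(int) for i in range(3)]
    X,Y,Z=P[...,0],P[...,1],P[...,2]
    ws=(X>.2)&(X<1)&(abs(Y)<.6)
    print('bench z',np.median(Z[ws]))
    blue=ws&(H>95)&(H<125)&(S>120)
    for m,ct in blobs(blue,60):
        t=m&(Z>.028); print('cheese',ct.round(),rect(P[t]),'z',np.median(Z[m]).round(4))
    # pins: red blobs, top of head nearby
    red=ws&((H<6)|(H>174))&(S>170)&(V>80)
    for m,ct in blobs(red,15):
        u,v=ct; b=np.zeros_like(m); b[int(v)-15:int(v)+15,int(u)-15:int(u)+15]=1
        t=b&(Z>.044)&(Z<.06); print('pin?',ct.round(),P[t][:,:2].mean(0).round(4) if t.sum() else None,t.sum(),rect(P[t]) if t.sum()>3 else '')
    yel=ws&(H>24)&(H<33)&(S>190)&(V>150)
    for m,ct in blobs(yel,15): print('yel',ct.round(),P[m].mean(0).round(4))
    gr=ws&(H>65)&(H<90)&(S>100)
    for m,ct in blobs(gr,100): 
        t=m&(Z>.017); bb=m&(Z>.05); print('green',ct.round(),rect(P[m]),'top',rect(P[t]) if t.sum() else '', 'board',rect(P[bb]) if bb.sum()>5 else '')
    pale=ws&(S<110)&(V>150)&(H>12)&(H<40)
    for m,ct in blobs(pale,300): print('pale',ct.round(),rect(P[m]),np.percentile(Z[m],[5,50,95]).round(4))
    rim=ws&(Z>.070)&(Z<.086)
    for m,ct in blobs(rim,150): print('rim',ct.round(),rect(P[m]))
E
python3 - <<'E'
from meas import *
c=dict(np.load('pics/top0.npz')); go(c)
E
```

```text
bench z 0.0009482606307538166
cheese [295. 267.] (array([425.9,  -3. ]), array([50.2, 47.7]), 0.4) z 0.0306
cheese [208. 280.] (array([395.3, 203.6]), array([49.7, 48.8]), 71.7) z 0.0306
cheese [168. 309.] (array([334.7, 157.1]), array([ 49.6, 327.7]), 3.9) z 0.0306
pin? [336. 268.] [ 0.4277 -0.1086] 70 (array([ 427.5, -109.5]), array([20.1, 22.1]), 44.5)
pin? [375. 282.] [ 0.3956 -0.2038] 76 (array([ 395.8, -204.4]), array([21.2, 21.9]), 0.3)
pin? [417. 307.] [ 0.3311 -0.3046] 76 (array([ 330.7, -305.2]), array([21.3, 21.2]), 89.1)
yel [421. 198.] [ 0.5984 -0.312   0.0173]
yel [437. 200.] [ 0.5954 -0.3502  0.0177]
yel [438. 218.] [ 0.5471 -0.3488  0.0295]
yel [423. 220.] [ 0.5425 -0.3122  0.029 ]
green [495.  58.] (array([ 955.5, -501.6]), array([50.3, 15.1]), 4.5) top (array([ 955.5, -501.6]), array([50.3, 15.1]), 4.5) board 
green [461.  62.] (array([ 663.2, -230.2]), array([ 53.8, 736.9]), 56.6) top (array([ 664.1, -228.9]), array([ 50.6, 736.9]), 56.6) board 
green [480.  60.] (array([ 952. , -462.9]), array([51.3, 33.1]), 6.2) top (array([ 951.9, -462.7]), array([50.7, 32.2]), 
[... 1327 characters left out ...]
.2]), array([358.2, 190.8]), 1.8) [0.0013 0.0074 0.0795]
pale [192. 194.] (array([527.2, 131.9]), array([401.8, 106.8]), 56.0) [0.0012 0.0056 0.0105]
pale [150. 200.] (array([516.8, 189.2]), array([473. , 110.7]), 66.2) [0.0009 0.0057 0.0113]
pale [197. 229.] (array([479.3, 130.4]), array([330.2, 106.5]), 69.0) [0.0013 0.0057 0.0099]
pale [155. 235.] (array([465.2, 188.3]), array([419. ,  96.1]), 76.8) [0.0014 0.0059 0.0109]
rim [103.  73.] (array([876.3, 465. ]), array([ 46. , 242.1]), 1.2)
rim [102.  94.] (array([827.8, 467.8]), array([ 42.3, 240.3]), 1.1)
rim [303. 191.] (array([600.8, -21.8]), array([209.4, 178.4]), 1.8)
rim [ 42. 265.] (array([427.1, 570.9]), array([259. ,   5.8]), 5.8)
```

```bash
sed -i "s/ws=(X>.2)/ws=(c['z_map']>0)\&(X>.2)/" meas.py
python3 - <<'E'
from meas import *
c=dict(np.load('pics/top0.npz')); P=cloud(c); ok=c['z_map']>0
hsv=cv2.cvtColor(c['image'],cv2.COLOR_RGB2HSV).astype(int); H,S,V=hsv[...,0],hsv[...,1],hsv[...,2]
def reg(u0,u1,v0,v1):
    b=np.zeros((480,640),bool); b[v0:v1,u0:u1]=1; return b&ok
Z=P[...,2]
for n,b,lo,hi in [('cheese2',reg(150,190,290,330),.029,.036),('cheese1',reg(190,225,262,300),.029,.036),('cheese0',reg(278,312,250,287),.029,.036),
  ('div',reg(125,222,170,258),.0035,.1),('block',reg(150,195,200,228),.03,.06),('tray',reg(385,460,182,240),.017,.1),('board',reg(385,430,182,240),.045,.1),('wax',reg(375,415,118,160),.035,.06),('blank',reg(445,480,260,300),.05,.07)]:
    m=b&(Z>lo)&(Z<hi); r=rect(P[m]); print(n,r,m.sum(),Z[m].max())
gr=reg(385,460,182,240)&(H>65)&(H<95)&(S>90); print('traygreen',rect(P[gr]))
pale=reg(125,222,170,258)&(S<130)&(V>140); print('divpale',rect(P[pale]))
cv2.imwrite('pics/cr0.png',cv2.resize(c['image'][170:330,330:490,::-1],None,fx=4,fy=4)[:600])
E
```

```text
cheese2 (array([324.8, 296.4]), array([50.3, 50.5]), 44.1) 271 0.03583670836142683
cheese1 (array([395.5, 204.4]), array([51. , 51.2]), 46.2) 277 0.03580757017939118
cheese0 (array([425.8,  -1.8]), array([50.1, 50. ]), 0.6) 265 0.03597146138384222
div (array([557.7, 296.5]), array([215.9, 235.3]), 1.0) 4420 0.04732562710926991
block (array([553.5, 294. ]), array([14.6, 49.8]), 9.7) 140 0.04732562710926991
tray (array([ 570.3, -313.6]), array([104.7, 141.3]), 2.5) 792 0.0624322946583582
board (array([ 567.2, -250.4]), array([59.2, 13.6]), 3.4) 146 0.0624322946583582
wax (array([ 743.8, -242.3]), array([61.2, 63.1]), 64.3) 516 0.04807601468425182
blank (array([ 400.9, -399.5]), array([32.5, 33.7]), 16.2) 168 0.06418445582957921
traygreen (array([ 570.2, -313.5]), array([103.8, 140.9]), 2.7)
divpale (array([555.4, 296.4]), array([164.8, 194.1]), 9.5)
```

View pics/cr0.png

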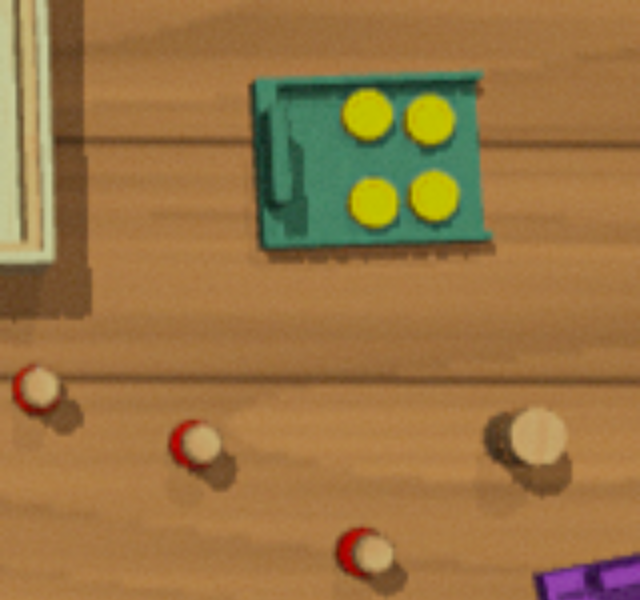

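Look-alikes: rough blank (462,280), against the red pins (339,267), (380,281) and (421,308); purple tray (492,338), against the green tray (422,211); plain second box (309,78), against the partitioned box (305,195). I choose the red pins, the green tray holding the yellow counters, and the partitioned box. The crop confirms this.

```bash
cat > to.py <<'E'
import sys
from h import *
# to.py x y z yaw (mm, deg): travel in present tool axes (cm), yaw turn (rad about tool y)
def to(x,y,z,yaw=None):
    p,r=pose(); d=(np.array([x,y,z])/1000-p)*100
    cy=np.degrees(np.arctan2(r[1,0],r[0,0])); print('pos',(p*1000).round(1),'yaw',cy.round(2),'tilt',np.degrees(np.arccos(-r[2,1])).round(2),'| tool cm',(r.T@d).round(2),'turn y',None if yaw is None else -np.radians((yaw-cy+180)%360-180).round(3), 'open',round(get_obs()['opening']*1000,1),'F',get_obs()['force'].round(1),'t',round(get_obs()['t'],1))
    if yaw is not None:
        rn=r@R.from_rotvec([0,-np.radians((yaw-cy+180)%360-180),0]).as_matrix(); print('   after turning: tool cm',(rn.T@d).round(2))
if __name__=='__main__': to(*map(float,sys.argv[1:]))
E
python3 -m crank '{"claw":[5,5,5,5,5,5,5,5],"travel":[[0,0,0],[0,0,0],[-5,0,-4],[-5,0,-4],[-5,0,-4],[-5,0,-4],[-5,0,-4],[-5,0,-4]],"turn":[[0,-0.15,0],[0,-0.15,0],[0,0,0],[0,0,0],[0,0,0],[0,0,0],[0,0,0],[0,0,0]]}' 40
python3 to.py 428 -109 150 91.8
```

```text
t: 0.9
eef_pos: [0.3755, 0.4211, 0.2502]
orientation: [-89.6, 0.5, 93.0]
force: [0.8, 0.1, 0.3]
opening: 0.05
pos [375.5 421.1 250.2] yaw 93.01 tilt 0.6 | tool cm [-53.13  10.42  -2.53] turn y 0.021 open 50.0 F [0.8 0.1 0.3] t 0.9
   after turning: tool cm [-53.06  10.42  -3.65]
```

```bash

python3 -m crank '{"claw":[5,5,5,5,5,5,5,5],"travel":[[-5,0,-1],[-5,0,-1],[-5,0,-1],[-5,0,-1],[-5,0,-1],[-5,0,-0.5],[-5,1,0],[-5,1,0]],"turn":[[0,0.02,0],[0,0,0],[0,0,0],[0,0,0],[0,0,0],[0,0,0],[0,0,0],[0,0,0]]}' 40
python3 to.py 428 -109 150 91.8
python3 -m crank '{"claw":[5,5,5,5,5,5,5,5],"travel":[[-5,2,0],[-5,2,0],[-3,2,0],[0,1,0],[0,0,0],[0,0,0],[0,0,0],[0,0,0]],"turn":[[0,0,0],[0,0,0],[0,0,0],[0,0,0],[0,0,0],[0,0,0],[0,0,0],[0,0,0]]}' 40
python3 to.py 428 -109 110 91.8
```

```text
t: 1.7
eef_pos: [0.4425, 0.0299, 0.2327]
orientation: [-89.8, 0.6, 91.8]
force: [0.2, 0.1, -0.8]
opening: 0.0501
pos [442.5  29.9 232.7] yaw 91.84 tilt 0.6 | tool cm [-13.76   8.41   1.86] turn y 0.001 open 50.1 F [ 0.2  0.1 -0.8] t 1.7
   after turning: tool cm [-13.76   8.41   1.85]
t: 2.5
eef_pos: [0.4443, -0.097, 0.1656]
orientation: [-89.8, 0.5, 91.5]
force: [0.4, 1.0, 0.2]
opening: 0.0496
pos [444.3 -97.  165.6] yaw 91.49 tilt 0.55 | tool cm [-1.11  5.58  1.65] turn y -0.005 open 49.6 F [0.4 1.  0.2] t 2.5
   after turning: tool cm [-1.1   5.58  1.65]
```

```bash

python3 -m crank '{"claw":[5,5,5,5,5,5,5,5],"travel":[[-1.2,2,1.7],[0,2,0],[0,2,0],[0,0,0],[0,0,0],[0,0,0],[0,0,0],[0,0,0]],"turn":[[0,-0.005,0],[0,0,0],[0,0,0],[0,0,0],[0,0,0],[0,0,0],[0,0,0],[0,0,0]]}' 40
python3 to.py 428 -109 48 91.8
python3 - <<'E'
from h import *
c=cam('wrist'); save(c,'w1'); P=cloud(c); m=(c['z_map']>0)&(P[...,2]>.044)&(P[...,2]<.056)&(abs(P[...,1]+.109)<.03)&(abs(P[...,0]-.428)<.03)
print(m.sum(),P[m].mean(0) if m.sum() else '',np.array(c['mount']).round(3).tolist())
E
```

```text
t: 3.3
eef_pos: [0.4333, -0.1079, 0.113]
orientation: [-90.7, 1.0, 92.4]
force: [-0.3, -0.5, -0.0]
opening: 0.0499
pos [ 433.3 -107.9  113. ] yaw 92.39 tilt 1.19 | tool cm [0.02 6.49 0.62] turn y 0.01 open 49.9 F [-0.3 -0.5 -0. ] t 3.3
   after turning: tool cm [0.01 6.49 0.62]
1936 [ 0.42817671 -0.10847231  0.04868044] [[1.0, -0.0, -0.001, 0.001], [0.001, -0.282, 0.96, -0.117], [-0.0, -0.96, -0.282, 0.072], [0.0, 0.0, 0.0, 1.0]]
```

View pics/w1.png

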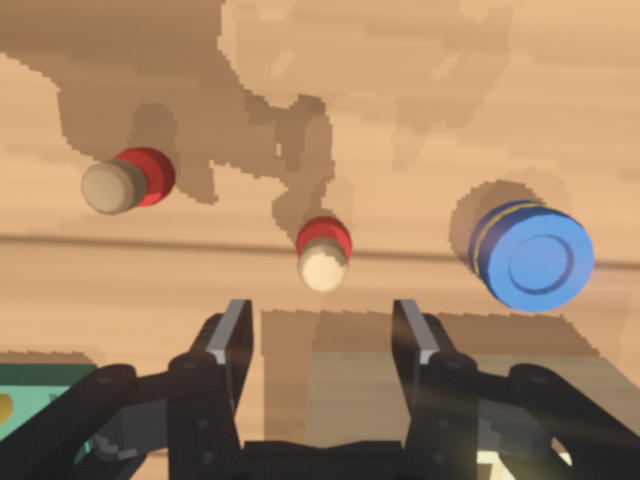

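```bash
cat > to.py <<'E'
import sys
from h import *
# to.py x y z yaw [tilt] (mm, deg): remaining shift (cm) and turn (rad) in present tool axes; tilt about tool z
def to(x,y,z,yaw,tilt=0):
    p,r=pose(); d=(np.array([x,y,z])/1000-p)*100; o=get_obs()
    T=(R.from_euler('xyz',[-90,0,yaw],degrees=True)*R.from_euler('z',tilt,degrees=True)).as_matrix()
    print('pos',(p*1000).round(1),'shift',(r.T@d).round(2),'shift in final axes',(T.T@d).round(2),'turn',R.from_matrix(r.T@T).as_rotvec().round(3),'open',round(o['opening']*1000,1),'F',o['force'].round(1),'t',round(o['t'],1))
if __name__=='__main__': to(*map(float,sys.argv[1:]))
E
python3 to.py 428 -108.7 48 91.8
python3 -m crank '{"claw":[5,5,5,5,5,5,5,5],"travel":[[0,0,0.6],[0,1.5,0],[0,1.5,0],[0,1.5,0],[0,1,0],[0,0.5,0],[0,0,0],[0,0,0]],"turn":[[0,0.01,0],[0,0,0],[0,0,0],[0,0,0],[0,0,0],[0,0,0],[0,0,0],[0,0,0]]}' 40
python3 to.py 428 -108.7 48 91.8
```

```text
pos [ 433.4 -108.   113. ] shift [0.06 6.5  0.63] shift in final axes [-0.05  6.5   0.55] turn [ 0.013  0.01  -0.017] open 50.0 F [-0.7  0.1  0.2] t 3.4
t: 4.15
eef_pos: [0.4283, -0.1105, 0.0537]
orientation: [-91.0, 1.1, 91.6]
force: [0.9, -0.2, 0.2]
opening: 0.0502
pos [ 428.3 -110.5   53.7] shift [0.19 0.56 0.04] shift in final axes [0.18 0.57 0.03] turn [ 0.017 -0.003 -0.02 ] open 50.2 F [ 0.9 -0.2  0.2] t 4.2
```

```bash

python3 -m crank '{"claw":[5,5,5,5,1.5,1.5,1.5,1.5],"travel":[[0.2,0.4,0],[0,0.2,0],[0,0,0],[0,0,0],[0,0,0],[0,0,0],[0,0,0],[0,0,0]],"turn":[[0.017,0,-0.02],[0,0,0],[0,0,0],[0,0,0],[0,0,0],[0,0,0],[0,0,0],[0,0,0]]}' 40
python3 to.py 428 -108.7 48 91.8
python3 -m crank '{"claw":[1.5,1.5,1.5,1.5,1.5,1.5,1.5,1.5],"travel":[[0,-3,0],[0,-3,0],[0,-4,0],[0,-3,0],[0,0,-5],[0,0,-5],[0.5,0,-5],[0.5,0,-5]],"turn":[[0,0,0],[0,0,0],[0,0,0],[0,0,0],[0,0,0],[0,0,0],[0,0,0],[0,0,0]]}' 40
python3 to.py 669.4 -54.7 150 91.8
```

```text
t: 4.95
eef_pos: [0.4299, -0.1091, 0.0493]
orientation: [-90.1, -0.0, 91.7]
force: [-0.2, -0.2, -0.7]
opening: 0.0223
pos [ 429.9 -109.1   49.3] shift [0.05 0.13 0.19] shift in final axes [0.05 0.13 0.19] turn [ 0.002 -0.003  0.   ] open 22.3 F [-0.2 -0.2 -0.7] t 5.0
t: 5.75
eef_pos: [0.6256, -0.0927, 0.1868]
orientation: [-90.3, 0.1, 91.4]
force: [-0.3, -0.5, 0.2]
opening: 0.0224
pos [625.6 -92.7 186.8] shift [ 3.69  3.69 -4.46] shift in final axes [ 3.66  3.68 -4.5 ] turn [ 0.004 -0.007 -0.001] open 22.4 F [-0.3 -0.5  0.2] t 5.8
```

```bash

python3 -m crank '{"claw":[1.5,1.5,1.5,1.5,1.5,1.5,1.5,1.5],"travel":[[3,0,-4],[0.6,0.5,-0.5],[0,0.5,0],[0,0,0],[0,0,0],[0,0,0],[0,0,0],[0,0,0]],"turn":[[0,0,0],[0,0,0],[0,0,0],[0,0,0],[0,0,0],[0,0,0],[0,0,0],[0,0,0]]}' 40
python3 to.py 669.4 -54.7 56 91.8
python3 - <<'E'
from meas import *
c=cam('wrist'); save(c,'w2'); P=cloud(c); m=(c['z_map']>0)&(P[...,2]>.070)&(P[...,2]<.086)
bl=blobs(m,400)
for b,ct in bl: print(ct,b.sum(),rect(P[b]))
E
```

```text
t: 6.55
eef_pos: [0.6704, -0.0572, 0.1741]
orientation: [-90.1, 0.1, 91.3]
force: [0.1, -0.0, -0.6]
opening: 0.0225
pos [670.4 -57.2 174.1] shift [ 0.27 11.81  0.12] shift in final axes [ 0.25 11.81  0.09] turn [ 0.002 -0.008 -0.002] open 22.5 F [ 0.1 -0.  -0.6] t 6.5
[225.58302367 159.93956581] 5113 (array([ 628.9, -101.8]), array([160.5,  21. ]), 3.6)
[540.97770989 195.00294184] 8838 (array([642.6,  55. ]), array([ 86.1, 179.2]), 61.5)
```

View pics/w2.png

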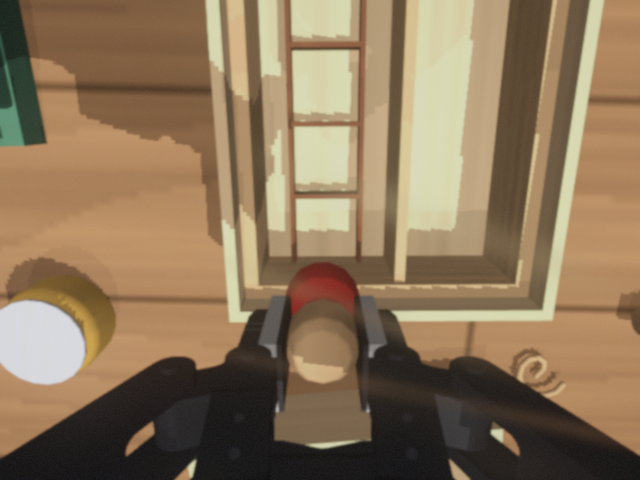

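```bash

python3 -m crank '{"claw":[1.5,1.5,1.5,1.5,1.5,1.5,1.5,1.5],"travel":[[0.3,1.5,0.1],[0,2,0],[0,2,0],[0,1.5,0],[0,1.5,0],[0,1,0],[0,0.5,0],[0,0,0]],"turn":[[0,-0.008,0],[0,0,0],[0,0,0],[0,0,0],[0,0,0],[0,0,0],[0,0,0],[0,0,0]]}' 40
python3 to.py 669.4 -54.7 56 91.8
```

```text
t: 7.4
eef_pos: [0.6689, -0.054, 0.0669]
orientation: [-90.1, 0.1, 91.9]
force: [-0.1, -0.0, -0.2]
opening: 0.0227
pos [668.9 -54.   66.9] shift [-0.07  1.1  -0.04] shift in final axes [-0.07  1.09 -0.05] turn [ 0.002  0.001 -0.002] open 22.7 F [-0.1 -0.  -0.2] t 7.4
```

```bash

python3 -m crank '{"claw":[1.5,1.5,1.5,1.5,1.5,4,4,4],"travel":[[0,0.6,0],[0,0.5,0],[0,0,0],[0,0,0],[0,0,0],[0,0,0],[0,0,0],[0,0,0]],"turn":[[0,0,0],[0,0,0],[0,0,0],[0,0,0],[0,0,0],[0,0,0],[0,0,0],[0,0,0]]}' 40
python3 to.py 669.4 -54.7 180 91.8
python3 -m crank '{"claw":[4,4,4,5,5,5,5,5],"travel":[[0,-2,0],[0,-3,0],[0,-4,0],[0,-3,0],[-2.5,-0.5,5],[-2.5,0,5],[-2.5,0,5],[-2.5,0,5]],"turn":[[0,0,0],[0,0,0],[0,0,0],[0,0,0],[0,0,0],[0,0,0],[0,0,0],[0,0,0]]}' 40
python3 to.py 395.7 -204 120 91.8
```

```text
t: 8.2
eef_pos: [0.6717, -0.0546, 0.0592]
orientation: [-90.5, 0.2, 91.9]
force: [0.7, -0.8, -0.0]
opening: 0.0405
pos [671.7 -54.6  59.2] shift [ -0.04 -12.08   0.12] shift in final axes [  0.   -12.08   0.23] turn [ 0.009  0.001 -0.004] open 40.5 F [ 0.7 -0.8 -0. ] t 8.2
t: 9.0
eef_pos: [0.4916, -0.1522, 0.1883]
orientation: [-90.9, 0.4, 92.3]
force: [1.0, -0.5, 0.8]
opening: 0.0499
pos [ 491.6 -152.2  188.3] shift [-4.74  6.71  9.9 ] shift in final axes [-4.88  6.83  9.75] turn [ 0.016  0.009 -0.008] open 49.9 F [ 1.  -0.5  0.8] t 9.0
```

```bash

python3 -m crank '{"claw":[5,5,5,5,5,5,5,5],"travel":[[-2.4,2,5],[-2.4,2,4.5],[0,2,0],[0,1,0],[0,0,0],[0,0,0],[0,0,0],[0,0,0]],"turn":[[0.016,0.009,-0.008],[0,0,0],[0,0,0],[0,0,0],[0,0,0],[0,0,0],[0,0,0],[0,0,0]]}' 40
python3 to.py 395.7 -204 49 91.8
python3 - <<'E'
from h import *
c=cam('wrist'); P=cloud(c); m=(c['z_map']>0)&(P[...,2]>.044)&(P[...,2]<.056)&(abs(P[...,1]+.204)<.03)&(abs(P[...,0]-.396)<.03)
print(m.sum(),P[m].mean(0))
E
```

```text
t: 9.8
eef_pos: [0.4073, -0.2009, 0.1256]
orientation: [-90.4, 0.4, 91.6]
force: [-0.1, -0.1, 0.4]
opening: 0.0502
pos [ 407.3 -200.9  125.6] shift [-0.22  7.65  1.22] shift in final axes [-0.27  7.66  1.17] turn [ 0.007 -0.003 -0.007] open 50.2 F [-0.1 -0.1  0.4] t 9.8
1776 [ 0.39560402 -0.20414301  0.04872653]
```

```bash

python3 -m crank '{"claw":[5,5,5,5,5,5,5,5],"travel":[[-0.25,1,1.2],[0,1.5,0.1],[0,1.5,0],[0,1.5,0],[0,1.5,0],[0,0.7,0],[0,0,0],[0,0,0]],"turn":[[0.007,0,-0.007],[0,0,0],[0,0,0],[0,0,0],[0,0,0],[0,0,0],[0,0,0],[0,0,0]]}' 40
python3 to.py 395.7 -204 49 91.8
```

```text
t: 10.65
eef_pos: [0.392, -0.2044, 0.0451]
orientation: [-89.9, -0.0, 91.8]
force: [0.3, -0.4, -0.4]
opening: 0.0501
pos [ 392.  -204.4   45.1] shift [ 0.03 -0.39 -0.38] shift in final axes [ 0.03 -0.39 -0.38] turn [-0.001  0.     0.   ] open 50.1 F [ 0.3 -0.4 -0.4] t 10.7
```

```bash

python3 -m crank '{"claw":[5,5,5,1.5,1.5,1.5,1.5,1.5],"travel":[[0,-0.4,-0.4],[0,0,0],[0,0,0],[0,0,0],[0,0,0],[0,0,0],[0,0,0],[0,0,0]],"turn":[[0,0,0],[0,0,0],[0,0,0],[0,0,0],[0,0,0],[0,0,0],[0,0,0],[0,0,0]]}' 40
python3 to.py 395.7 -204 49 91.8
python3 -m crank '{"claw":[1.5,1.5,1.5,1.5,1.5,1.5,1.5,1.5],"travel":[[0,-3,0],[0,-3,0],[0,-4,0],[3,-3,-3],[3.5,0,-5],[3.5,0,-5],[3.5,0,-5],[3,0,-5]],"turn":[[0,0,0],[0,0,0],[0,0,0],[0,0,0],[0,0,0],[0,0,0],[0,0,0],[0,0,0]]}' 40
python3 to.py 624.4 -56.1 130 91.8
```

```text
t: 11.45
eef_pos: [0.3979, -0.2055, 0.0523]
orientation: [-90.2, 0.2, 91.9]
force: [1.1, 0.3, -1.2]
opening: 0.0227
pos [ 397.9 -205.5   52.3] shift [0.16 0.32 0.22] shift in final axes [0.16 0.33 0.22] turn [ 0.003  0.001 -0.004] open 22.7 F [ 1.1  0.3 -1.2] t 11.4
t: 12.25
eef_pos: [0.5882, -0.0576, 0.1848]
orientation: [-90.2, 0.1, 91.2]
force: [0.3, -2.6, 0.3]
opening: 0.0224
pos [588.2 -57.6 184.8] shift [ 0.08  5.49 -3.61] shift in final axes [ 0.03  5.48 -3.63] turn [ 0.003 -0.01  -0.002] open 22.4 F [ 0.3 -2.6  0.3] t 12.2
```

```bash

python3 -m crank '{"claw":[1.5,1.5,1.5,1.5,1.5,1.5,1.5,1.5],"travel":[[0,0,-3.6],[0,1,0],[0,2,0],[0,2,0],[0,1.5,0],[0,0,0],[0,0,0],[0,0,0]],"turn":[[0,-0.01,0],[0,0,0],[0,0,0],[0,0,0],[0,0,0],[0,0,0],[0,0,0],[0,0,0]]}' 40
python3 to.py 624.4 -56.1 58 91.8
```

```text
t: 13.05
eef_pos: [0.6262, -0.0525, 0.1143]
orientation: [-89.9, -0.0, 92.1]
force: [1.0, -0.0, 0.1]
opening: 0.0229
pos [626.2 -52.5 114.3] shift [-0.36  5.63  0.18] shift in final axes [-0.36  5.63  0.19] turn [-0.001  0.006  0.   ] open 22.9 F [ 1.  -0.   0.1] t 13.1
```

```bash

python3 -m crank '{"claw":[1.5,1.5,1.5,1.5,1.5,1.5,1.5,1.5],"travel":[[-0.35,1,0.2],[0,1.5,0],[0,1.5,0],[0,1,0],[0,0.4,0],[0,0,0],[0,0,0],[0,0,0]],"turn":[[0,0.006,0],[0,0,0],[0,0,0],[0,0,0],[0,0,0],[0,0,0],[0,0,0],[0,0,0]]}' 40
python3 to.py 624.4 -56.1 58 91.8
```

```text
t: 13.85
eef_pos: [0.6259, -0.0572, 0.0585]
orientation: [-90.2, 0.1, 91.7]
force: [0.2, -0.5, -0.1]
opening: 0.0226
pos [625.9 -57.2  58.5] shift [0.12 0.05 0.15] shift in final axes [0.12 0.05 0.15] turn [ 0.004 -0.001 -0.001] open 22.6 F [ 0.2 -0.5 -0.1] t 13.8
```

Now release, retreat and go to pin2.

```bash

python3 -m crank '{"claw":[1.5,4,4,4,4,4,4,4],"travel":[[0,0.1,0],[0,0,0],[0,0,0],[0,0,0],[0,-2,0],[0,-3,0],[0,-4,0],[0,-4,0]],"turn":[[0,0,0],[0,0,0],[0,0,0],[0,0,0],[0,0,0],[0,0,0],[0,0,0],[0,0,0]]}' 40
python3 -m crank '{"claw":[5,5,5,5,5,5,5,5],"travel":[[-4,0,4.5],[-4,0,4.5],[-4,0,4.5],[-4,0,4.5],[-4,0,4.5],[-4,0,4.5],[-2,2,2],[0,1,0]],"turn":[[0,0,0],[0,0,0],[0,0,0],[0,0,0],[0,0,0],[0,0,0],[0,0,0],[0,0,0]]}' 40
python3 to.py 331 -304.8 120 91.8
```

```text
t: 14.65
eef_pos: [0.6209, -0.0559, 0.1832]
orientation: [-89.3, -0.2, 91.7]
force: [0.1, -0.4, 0.1]
opening: 0.0402
t: 15.45
eef_pos: [0.3835, -0.2917, 0.1649]
orientation: [-90.8, 0.7, 92.0]
force: [0.9, -0.2, -0.0]
opening: 0.0499
pos [ 383.5 -291.7  164.9] shift [-1.06  4.43  5.35] shift in final axes [-1.14  4.49  5.29] turn [ 0.014  0.004 -0.013] open 49.9 F [ 0.9 -0.2 -0. ] t 15.4
```

```bash
python3 - <<'E'
from h import *
c=cam('wrist'); P=cloud(c); m=(c['z_map']>0)&(P[...,2]>.044)&(P[...,2]<.056)&(abs(P[...,1]+.305)<.03)&(abs(P[...,0]-.331)<.03)
print(m.sum(),P[m].mean(0))
E
```

```text
1481 [ 0.33209977 -0.3053321   0.04879336]
```

```bash

python3 -m crank '{"claw":[5,5,5,5,5,5,5,5],"travel":[[-1.1,1,2.7],[0,2,2.7],[0,2,0],[0,1,0],[0,0,0],[0,0,0],[0,0,0],[0,0,0]],"turn":[[0.014,0.004,-0.013],[0,0,0],[0,0,0],[0,0,0],[0,0,0],[0,0,0],[0,0,0],[0,0,0]]}' 40
python3 to.py 331.8 -305 49 91.8
```

```text
t: 16.3
eef_pos: [0.3359, -0.3024, 0.1058]
orientation: [-90.3, 0.1, 92.3]
force: [-0.0, -0.7, 0.2]
opening: 0.0498
pos [ 335.9 -302.4  105.8] shift [-0.23  5.68  0.45] shift in final axes [-0.25  5.68  0.42] turn [ 0.004  0.009 -0.002] open 49.8 F [-0.  -0.7  0.2] t 16.3
```

```bash

python3 -m crank '{"claw":[5,5,5,5,5,5,5,5],"travel":[[-0.25,1,0.4],[0,1.5,0],[0,1.5,0],[0,1,0],[0,0.4,0],[0,0,0],[0,0,0],[0,0,0]],"turn":[[0.004,0.009,0],[0,0,0],[0,0,0],[0,0,0],[0,0,0],[0,0,0],[0,0,0],[0,0,0]]}' 40
python3 to.py 331.8 -305 49 91.8
```

```text
t: 17.1
eef_pos: [0.3332, -0.308, 0.0513]
orientation: [-90.2, 0.4, 91.8]
force: [-0.4, -0.9, 0.0]
opening: 0.0498
pos [ 333.2 -308.    51.3] shift [0.31 0.23 0.13] shift in final axes [0.31 0.23 0.13] turn [ 0.003 -0.001 -0.008] open 49.8 F [-0.4 -0.9  0. ] t 17.1
```

Third pocket: box x -22.5 → world (579.4, -57.5).

```bash

python3 -m crank '{"claw":[5,5,1.5,1.5,1.5,1.5,1.5,1.5],"travel":[[0.3,0.2,0.1],[0,0,0],[0,0,0],[0,0,0],[0,0,0],[0,0,0],[0,-3,0],[0,-4,0]],"turn":[[0,0,0],[0,0,0],[0,0,0],[0,0,0],[0,0,0],[0,0,0],[0,0,0],[0,0,0]]}' 40
python3 to.py 579 -57.5 170 91.8
python3 -m crank '{"claw":[1.5,1.5,1.5,1.5,1.5,1.5,1.5,1.5],"travel":[[4,-4,-4],[4,-2,-4],[4,0,-4],[4,0,-4],[4,0,-4],[4,0,-4],[3,0,-3],[0,0,0]],"turn":[[0,0,0],[0,0,0],[0,0,0],[0,0,0],[0,0,0],[0,0,0],[0,0,0],[0,0,0]]}' 40
python3 to.py 579.4 -57.5 130 91.8
```

```text
t: 17.9
eef_pos: [0.3295, -0.3011, 0.1163]
orientation: [-89.8, -0.1, 91.7]
force: [0.3, 0.3, 0.5]
opening: 0.0227
pos [ 329.5 -301.1  116.3] shift [ 23.6   -5.4  -25.66] shift in final axes [ 23.57  -5.37 -25.7 ] turn [-0.003 -0.001  0.002] open 22.7 F [0.3 0.3 0.5] t 17.9
t: 18.7
eef_pos: [0.5659, -0.059, 0.1716]
orientation: [-90.7, 0.6, 91.3]
force: [0.7, -0.1, 0.1]
opening: 0.0222
pos [565.9 -59.  171.6] shift [ 0.16  4.17 -1.3 ] shift in final axes [ 0.11  4.16 -1.35] turn [ 0.012 -0.008 -0.01 ] open 22.2 F [ 0.7 -0.1  0.1] t 18.7
```

```bash

python3 -m crank '{"claw":[1.5,1.5,1.5,1.5,1.5,1.5,1.5,1.5],"travel":[[0.1,1,-1.3],[0,2,0],[0,2,0],[0,2,0],[0,0,0],[0,0,0],[0,0,0],[0,0,0]],"turn":[[0.012,-0.008,-0.01],[0,0,0],[0,0,0],[0,0,0],[0,0,0],[0,0,0],[0,0,0],[0,0,0]]}' 40
python3 to.py 579.4 -57.5 56.5 91.8
```

```text
t: 19.5
eef_pos: [0.5792, -0.0587, 0.1008]
orientation: [-89.9, 0.1, 91.9]
force: [1.5, 0.7, 0.1]
opening: 0.0225
pos [579.2 -58.7 100.8] shift [ 0.12  4.43 -0.03] shift in final axes [ 0.12  4.43 -0.03] turn [-0.001  0.002 -0.002] open 22.5 F [1.5 0.7 0.1] t 19.5
```

```bash

python3 -m crank '{"claw":[1.5,1.5,1.5,1.5,1.5,1.5,1.5,1.5],"travel":[[0.1,1,0],[0,1.5,0],[0,1.5,0],[0,0.5,0],[0,0,0],[0,0,0],[0,0,0],[0,0,0]],"turn":[[0,0,0],[0,0,0],[0,0,0],[0,0,0],[0,0,0],[0,0,0],[0,0,0],[0,0,0]]}' 40
python3 to.py 579.4 -57.5 56.5 91.8
```

```text
t: 20.3
eef_pos: [0.5814, -0.0584, 0.0566]
orientation: [-90.0, 0.1, 92.0]
force: [-1.6, 0.8, 4.9]
opening: 0.0221
pos [581.4 -58.4  56.6] shift [0.09 0.01 0.2 ] shift in final axes [0.09 0.01 0.2 ] turn [ 0.001  0.003 -0.003] open 22.1 F [-1.6  0.8  4.9] t 20.3
```

```bash

python3 -m crank '{"claw":[4,4,4,4,4,4,4,4],"travel":[[0,0,0],[0,0,0],[0,0,0],[0,-2,0],[0,-3,0],[0,-4,0],[-3,-3,0],[-5,0,0]],"turn":[[0,0,0],[0,0,0],[0,0,0],[0,0,0],[0,0,0],[0,0,0],[0,0,0],[0,0,0]]}' 40
python3 -m crank '{"claw":[6,6,6,6,6,6,6,6],"travel":[[-5,0,0.3],[-5,0,0.3],[-3,0,0.3],[0,0,0],[0,0,0],[0,0,0],[0,0,0],[0,0,0]],"turn":[[0,0,0],[0,0,0],[0,0,0],[0,0,0],[0,0,0],[0,0,0],[0,0,0],[0,0,0]]}' 40
python3 to.py 567.3 -250 130 92.6
python3 - <<'E'
from meas import *
c=cam('wrist'); P=cloud(c); ok=c['z_map']>0
m=ok&(P[...,2]>.05)&(abs(P[...,1]+.25)<.04)&(P[...,2]<.07)&(abs(P[...,0]-.567)<.06); print(rect(P[m]),m.sum())
save(c,'w3')
c=cam('top');np.savez('pics/top1.npz',**{k:np.array(v) for k,v in c.items()})
cv2.imwrite('pics/t1.png',cv2.resize(c['image'][130:330,100:470,::-1],None,fx=2.1,fy=2.1))
E
```

```text
t: 21.1
eef_pos: [0.5818, -0.1344, 0.1748]
orientation: [-89.6, 0.0, 92.4]
force: [1.4, -0.3, 0.0]
opening: 0.04
t: 21.9
eef_pos: [0.5773, -0.2712, 0.1736]
orientation: [-89.7, 0.2, 92.4]
force: [-0.9, 0.5, -0.8]
opening: 0.0599
pos [ 577.3 -271.2  173.6] shift [2.17 4.36 0.89] shift in final axes [2.16 4.36 0.91] turn [-0.006 -0.004 -0.003] open 59.9 F [-0.9  0.5 -0.8] t 21.9
(array([ 568.6, -250.2]), array([59.1, 12.1]), 2.6) 2142
```

View pics/t1.png

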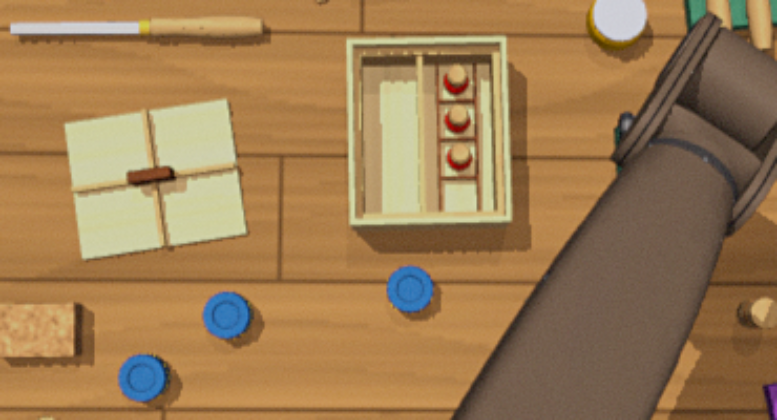

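All three pins stand upright in their own pockets, at crop pixels (456,80), (458,118) and (459,156). Next is the tray.

```bash

python3 -m crank '{"claw":[6,6,6,6,6,6,6,6],"travel":[[2.1,0,0.8],[0,2,0],[0,2,0],[0,1.5,0],[0,0,0],[0,0,0],[0,0,0],[0,0,0]],"turn":[[-0.006,0,0],[0,0,0],[0,0,0],[0,0,0],[0,0,0],[0,0,0],[0,0,0],[0,0,0]]}' 80
python3 to.py 568.4 -250.2 46 92.6
```

```text
t: 22.8
eef_pos: [0.5711, -0.2482, 0.1206]
orientation: [-90.4, 0.4, 92.6]
force: [-0.6, 0.2, 0.4]
opening: 0.0598
pos [ 571.1 -248.2  120.6] shift [-0.13  7.46  0.33] shift in final axes [-0.18  7.46  0.28] turn [ 0.006  0.    -0.007] open 59.8 F [-0.6  0.2  0.4] t 22.8
```

```bash

python3 -m crank '{"claw":[6,6,6,6,6,6,6,6],"travel":[[-0.2,1,0.3],[0,2,0],[0,2,0],[0,1.5,0],[0,0.7,0],[0,0,0],[0,0,0],[0,0,0]],"turn":[[0.006,0,-0.007],[0,0,0],[0,0,0],[0,0,0],[0,0,0],[0,0,0],[0,0,0],[0,0,0]]}' 80
python3 to.py 568.4 -250.2 46 92.6
```

```text
t: 23.6
eef_pos: [0.5702, -0.2536, 0.0486]
orientation: [-90.3, 0.2, 92.6]
force: [0.5, 0.2, -0.8]
opening: 0.0601
pos [ 570.2 -253.6   48.6] shift [0.34 0.26 0.16] shift in final axes [0.34 0.26 0.16] turn [ 0.005 -0.001 -0.003] open 60.1 F [ 0.5  0.2 -0.8] t 23.6
```

```bash

python3 -m crank '{"claw":[6,4,3,2,0.5,0.5,0.5,0.5],"travel":[[0.3,0.2,0.1],[0,0,0],[0,0,0],[0,0,0],[0,0,0],[0,0,0],[0,0,0],[0,0,0]],"turn":[[0.005,0,0],[0,0,0],[0,0,0],[0,0,0],[0,0,0],[0,0,0],[0,0,0],[0,0,0]]}' 80
python3 to.py 568.4 -250.2 46 92.6
python3 -m crank '{"claw":[0.5,0.5,0.5,0.5,0.5,0.5,0.5,0.5],"travel":[[0,0,0],[0,-0.5,0],[0,-1,0],[0,-1.5,0],[0,-2,0],[0,-2,0],[0,-2,0],[0,-2,0]],"turn":[[0,0,0],[0,0,0],[0,0,0],[0,0,0],[0,0,0],[0,0,0],[0,0,0],[0,0,0]]}' 100
python3 to.py 568.4 -250.2 200 92.6
```

```text
t: 24.4
eef_pos: [0.5705, -0.2509, 0.0494]
orientation: [-90.2, 0.3, 92.6]
force: [0.8, 0.9, -0.8]
opening: 0.011
pos [ 570.5 -250.9   49.4] shift [0.08 0.34 0.21] shift in final axes [0.08 0.34 0.21] turn [ 0.004 -0.001 -0.005] open 11.0 F [ 0.8  0.9 -0.8] t 24.4
t: 25.2
eef_pos: [0.566, -0.2476, 0.1606]
orientation: [-89.5, -0.2, 92.5]
force: [1.0, -0.3, -3.6]
opening: 0.0112
pos [ 566.  -247.6  160.6] shift [-0.26 -3.95 -0.2 ] shift in final axes [-0.27 -3.94 -0.23] turn [-0.008 -0.001  0.004] open 11.2 F [ 1.  -0.3 -3.6] t 25.2
```

```bash

python3 -m crank '{"claw":[0.5,0.5,0.5,0.5,0.5,0.5,0.5,0.5],"travel":[[0,-2,0],[0,-1.5,0],[0,-1,0],[0,-0.5,0],[0,0,0],[0,0,0],[0,0,0],[0,0,0]],"turn":[[0,0.03,0],[0,0.06,0],[0,0.1,0],[0,0.13,0],[0,0.15,0],[0,0.15,0],[0,0.15,0],[0,0.15,0]]}' 100
python3 to.py 600 -160 230 -88.2
python3 -m crank '{"claw":[0.5,0.5,0.5,0.5,0.5,0.5,0.5,0.5],"travel":[[0,0,0],[0,0,0],[0,0,0],[0,0,0],[0,0,0],[0,0,0],[0,0,0],[0,0,0]],"turn":[[0,0.15,0],[0,0.15,0],[0,0.15,0],[0,0.15,0],[0,0.15,0],[0,0.15,0],[0,0.15,0],[0,0.15,0]]}' 100
python3 to.py 600 -160 230 -88.2
```

```text
t: 26.0
eef_pos: [0.5675, -0.2478, 0.2283]
orientation: [-90.5, -0.1, 39.1]
force: [0.3, 0.5, -3.4]
opening: 0.0109
pos [ 567.5 -247.8  228.3] shift [ 8.06 -0.2   4.76] shift in final axes [-8.68 -0.17  3.52] turn [2.000e-03 2.222e+00 1.100e-02] open 10.9 F [ 0.3  0.5 -3.4] t 26.0
t: 26.8
eef_pos: [0.5671, -0.2475, 0.2379]
orientation: [-90.1, -1.2, -29.6]
force: [0.1, 0.2, -3.4]
opening: 0.0107
pos [ 567.1 -247.5  237.9] shift [-1.48  0.73  9.23] shift in final axes [-8.64  0.79  3.57] turn [-0.008  1.022  0.02 ] open 10.7 F [ 0.1  0.2 -3.4] t 26.8
```

```bash

python3 -m crank '{"claw":[0.5,0.5,0.5,0.5,0.5,0.5,0.5,0.5],"travel":[[0,0,0],[0,0,0],[0,0,0],[0,0,0],[0,0,0],[0,0,0],[0,0,0],[0,0,0]],"turn":[[0,0.15,0],[0,0.15,0],[0,0.15,0],[0,0.15,0],[0,0.12,0],[0,0.1,0.02],[0,0.07,0],[0,0.03,0]]}' 100
python3 to.py 600 -160 230 -88.2
cat > lip.py <<'E'
import sys
from h import *
# TCP that puts the lip at box (0,by), height z for a lip-down tilt a
by,z,a=map(float,sys.argv[1:]); t=np.radians(a)
dy=134*np.cos(t)-44.4*np.sin(t); dz=-134*np.sin(t)-44.4*np.cos(t)
y=by-dy; b=np.radians(1.8); x,yy=600.8-np.sin(b)*y,-21.8+np.cos(b)*y
import to; to.to(x,yy,z-dz,-88.2,-a)
E
python3 lip.py 20 110 0; python3 lip.py 20 95 15
```

```text
t: 27.6
eef_pos: [0.5659, -0.2478, 0.2476]
orientation: [-89.0, -0.4, -83.1]
force: [-0.2, 0.3, -3.2]
opening: 0.0107
pos [ 565.9 -247.8  247.6] shift [-8.32  1.78  4.4 ] shift in final axes [-8.67  1.76  3.68] turn [-0.018  0.088  0.006] open 10.7 F [-0.2  0.3 -3.2] t 27.6
pos [ 565.9 -247.8  247.6] shift [-10.73   9.34   4.98] shift in final axes [-11.08   9.32   4.19] turn [-0.018  0.088  0.006] open 10.7 F [-0.2  0.3 -3.2] t 27.6
pos [ 565.9 -247.8  247.6] shift [-12.31   7.52   5.16] shift in final axes [-14.19   3.96   4.19] turn [-0.03   0.085 -0.256] open 10.7 F [-0.2  0.3 -3.2] t 27.6
```

```bash

python3 -m crank '{"claw":[0.5,0.5,0.5,0.5,0.5,0.5,0.5,0.5],"travel":[[-0.5,0,0.4],[-1,0.5,0.6],[-2,1,0.8],[-2,1,0.8],[-2,1,0.8],[-2,1,0.6],[-1,1,0.2],[-0.5,0.5,0]],"turn":[[0,0.06,0],[0,0.03,0],[0,0,0],[0,0,0],[0,0,0],[0,0,0],[0,0,0],[0,0,0]]}' 100
python3 lip.py 20 100 15
```

```text
t: 28.4
eef_pos: [0.6065, -0.1363, 0.1959]
orientation: [-88.4, -1.1, -88.6]
force: [0.4, 0.1, -3.7]
opening: 0.0103
pos [ 606.5 -136.3  195.9] shift [-1.7   1.79 -0.27] shift in final axes [-2.09  1.34 -0.21] turn [-0.027 -0.01  -0.243] open 10.3 F [ 0.4  0.1 -3.7] t 28.4
```

```bash

python3 -m crank '{"claw":[0.5,0.5,0.5,0.5,0.5,0.5,0.5,0.5],"travel":[[-0.3,0,0],[-0.4,0.2,0],[-0.4,0.3,0],[-0.3,0.3,0],[-0.2,0.3,0],[-0.2,0.2,0],[0,0,0],[0,0,0]],"turn":[[-0.01,0,-0.04],[-0.01,0,-0.06],[0,0,-0.06],[0,0,-0.06],[0,0,-0.03],[0,0,0],[0,0,0],[0,0,0]]}' 100
python3 lip.py 20 80 22
```

```text
t: 29.2
eef_pos: [0.6047, -0.1242, 0.1824]
orientation: [-89.5, -16.1, -89.0]
force: [0.1, -1.1, -3.1]
opening: 0.0107
pos [ 604.7 -124.2  182.4] shift [-1.73  0.65 -0.09] shift in final axes [-1.79  0.47 -0.07] turn [-0.004 -0.013 -0.103] open 10.7 F [ 0.1 -1.1 -3.1] t 29.2
```

```bash
python3 - <<'E'
from h import *
c=cam('side'); cv2.imwrite('pics/s2.png',cv2.resize(c['image'][120:360,230:550,::-1],None,fx=2.4,fy=2.4))
E
```

```text
(no output)
```

View pics/s2.png

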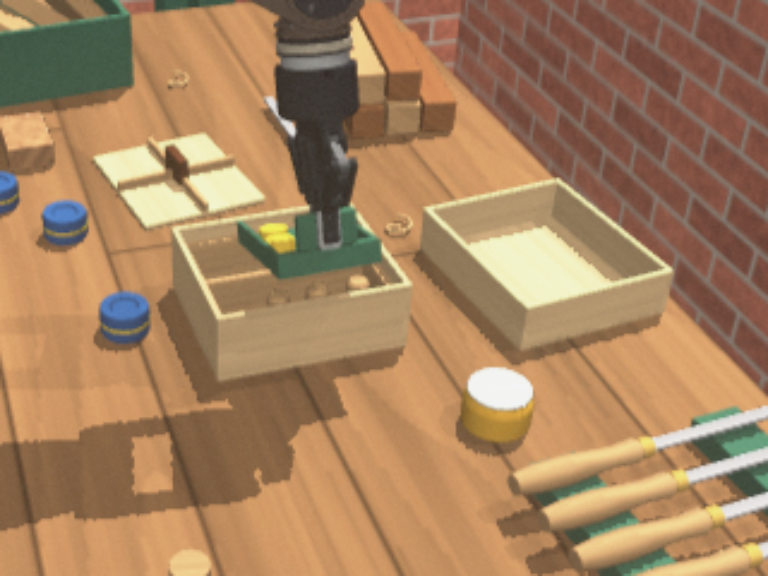

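```bash

python3 -m crank '{"claw":[0.5,0.5,0.5,0.5,0.5,0.5,0.5,0.5],"travel":[[-0.3,0.2,0],[-0.4,0.2,0],[-0.5,0.2,0],[-0.4,0.2,0],[-0.2,0.2,0],[0,0,0],[0,0,0],[0,0,0]],"turn":[[0,-0.01,-0.03],[0,0,-0.03],[0,0,-0.03],[0,0,-0.02],[0,0,0],[0,0,0],[0,0,0],[0,0,0]]}' 100
python3 lip.py 22 72 22; python3 lip.py 22 70 30;python3 lip.py 22 68 38
```

```text
t: 30.05
eef_pos: [0.6057, -0.1142, 0.1695]
orientation: [-89.4, -22.6, -88.9]
force: [0.3, 0.8, -3.2]
opening: 0.0105
pos [ 605.7 -114.2  169.5] shift [-0.86  0.3  -0.22] shift in final axes [-0.86  0.31 -0.2 ] turn [-0.007 -0.011  0.01 ] open 10.5 F [ 0.3  0.8 -3.2] t 30.1
pos [ 605.7 -114.2  169.5] shift [-1.67 -1.34 -0.21] shift in final axes [-1.49 -1.55 -0.2 ] turn [-0.006 -0.011 -0.13 ] open 10.5 F [ 0.3  0.8 -3.2] t 30.1
pos [ 605.7 -114.2  169.5] shift [-2.73 -2.87 -0.21] shift in final axes [-1.87 -3.49 -0.2 ] turn [-0.005 -0.011 -0.269] open 10.5 F [ 0.3  0.8 -3.2] t 30.1
```

```bash

python3 -m crank '{"claw":[0.5,0.5,0.5,0.5,0.5,0.5,0.5,0.5],"travel":[[-0.6,-0.1,0],[-0.5,-0.4,0],[-0.4,-0.5,0],[-0.4,-0.5,0],[-0.4,-0.5,0],[-0.3,-0.6,0],[-0.2,-0.5,0],[0,0,0]],"turn":[[0,0,-0.04],[0,0,-0.04],[0,0,-0.04],[0,0,-0.04],[0,0,-0.04],[0,0,-0.04],[0,0,-0.03],[0,0,0]]}' 100
python3 lip.py 22 68 38
python3 - <<'E'
from h import *
c=cam('side'); cv2.imwrite('pics/s3.png',cv2.resize(c['image'][180:280,290:410,::-1],None,fx=5,fy=5))
E
```

```text
t: 30.85
eef_pos: [0.6065, -0.0749, 0.1862]
orientation: [-88.7, -38.4, -89.7]
force: [0.5, -0.0, -3.3]
opening: 0.0106
pos [606.5 -74.9 186.2] shift [ 0.2   0.24 -0.41] shift in final axes [ 0.2   0.24 -0.41] turn [-0.006 -0.021  0.008] open 10.6 F [ 0.5 -0.  -3.3] t 30.9
```

View pics/s3.png

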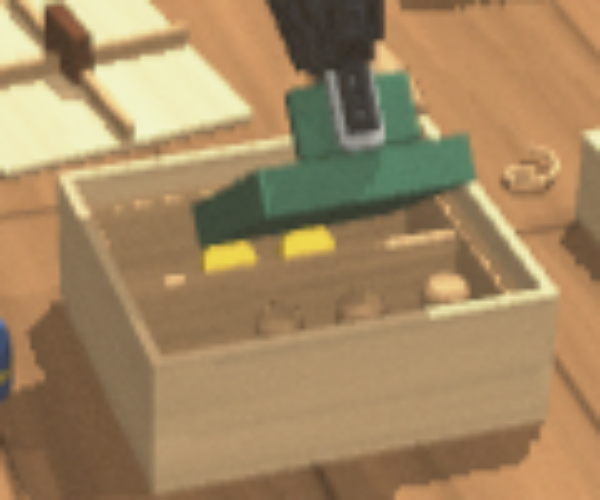

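```bash
cat > yel.py <<'E'
from meas import *
b=np.radians(1.8); B=np.array([[np.cos(b),-np.sin(b)],[np.sin(b),np.cos(b)]])
def yel(n):
    c=cam(n); P=cloud(c); hsv=cv2.cvtColor(c['image'],cv2.COLOR_RGB2HSV).astype(int); H,S,V=[hsv[...,i] for i in range(3)]
    m=(c['z_map']>0)&(H>23)&(H<34)&(S>180)&(V>90)&(abs(P[...,0]-.6)<.13)&(abs(P[...,1]+.06)<.15)
    for k,ct in blobs(m,8):
        q=P[k]; print(n,ct.round(),k.sum(),'box xy',((q[:,:2].mean(0)*1000-[600.8,-21.8])@B).round(1),'z',q[:,2].min().round(3),q[:,2].max().round(3))
for n in ['side','top','wrist']: yel(n)
E
python3 -m crank '{"claw":[0.5,0.5,0.5,0.5,0.5,0.5,0.5,0.5],"travel":[[0,0,-0.4],[0,0,0],[0,0,0],[0,0,0],[0,0,0],[0,0,0],[0,0,0],[0,0,0]],"turn":[[0,-0.02,0],[0,0,0],[0,0,0],[0,0,0],[0,0,0],[0,0,0],[0,0,0],[0,0,0]]}' 100
python3 lip.py 22 68 38; python3 yel.py
```

```text
t: 31.7
eef_pos: [0.6027, -0.0775, 0.1874]
orientation: [-89.5, -38.3, -88.5]
force: [0.7, 0.3, -2.7]
opening: 0.0108
pos [602.7 -77.5 187.4] shift [-0.08  0.18 -0.02] shift in final axes [-0.08  0.18 -0.02] turn [-0.006 -0.004  0.006] open 10.8 F [ 0.7  0.3 -2.7] t 31.7
top [291. 208.] 56 box xy [-36.9  30.4] z 0.011 0.441
```

```bash

python3 -m crank '{"claw":[0.5,0.5,0.5,0.5,0.5,0.5,0.5,0.5],"travel":[[1,-2,0],[2,-3,0],[3,-3,0],[3,-2,0],[4,-1,0],[4,0,0],[4,0,0],[4,0,0]],"turn":[[0,0,0.03],[0,0,0.08],[0,0,0.12],[0,0,0.12],[0,0,0.12],[0,0,0.1],[0,0,0.08],[0,0,0]]}' 100
python3 to.py 570 -380 150 -88.2; python3 yel.py
```

```text
t: 32.65
eef_pos: [0.6084, -0.2534, 0.3554]
orientation: [-89.7, -0.0, -87.1]
force: [0.6, 0.3, -2.2]
opening: 0.0108
pos [ 608.4 -253.4  355.4] shift [12.44 20.53 -4.55] shift in final axes [12.53 20.54 -4.23] turn [-0.004  0.018  0.   ] open 10.8 F [ 0.6  0.3 -2.2] t 32.6
top [284. 184.] 217 box xy [28.  45.5] z 0.011 0.039
top [287. 206.] 183 box xy [-25.6  40.1] z 0.013 0.038
```

```bash

python3 -m crank '{"claw":[0.5,0.5,0.5,0.5,0.5,0.5,0.5,0.5],"travel":[[3,2,-1],[3,3,-1],[3,4,-1],[3,4,-1],[0.5,4,0],[0,2,0],[0,0,0],[0,0,0]],"turn":[[0,0.018,0],[0,0,0],[0,0,0],[0,0,0],[0,0,0],[0,0,0],[0,0,0],[0,0,0]]}' 100
python3 to.py 570 -380 49.5 -88.2
python3 - <<'E'
from h import *
c=cam('top'); cv2.imwrite('pics/t2.png',cv2.resize(c['image'][130:330,100:470,::-1],None,fx=2.1,fy=2.1))
E
```

```text
t: 33.6
eef_pos: [0.5741, -0.3756, 0.1587]
orientation: [-90.0, -0.1, -87.6]
force: [0.1, 0.4, -1.3]
opening: 0.0108
pos [ 574.1 -375.6  158.7] shift [ 0.4  10.92 -0.43] shift in final axes [ 0.43 10.92 -0.43] turn [-0.     0.01   0.002] open 10.8 F [ 0.1  0.4 -1.3] t 33.6
```

View pics/t2.png

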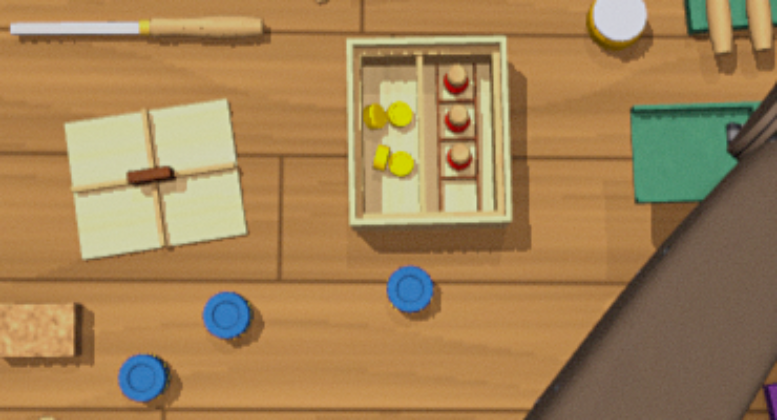

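All four counters are in the bay, at crop pixels (375,116), (399,114), (381,158) and (400,163). The pins still stand. Set the tray down.

```bash

python3 -m crank '{"claw":[0.5,0.5,0.5,0.5,0.5,0.5,0.5,0.5],"travel":[[0.4,1,-0.4],[0,2,0],[0,2,0],[0,2,0],[0,1.5,0],[0,1,0],[0,0.5,0],[0,0,0]],"turn":[[0,0.01,0],[0,0,0],[0,0,0],[0,0,0],[0,0,0],[0,0,0],[0,0,0],[0,0,0]]}' 100
python3 to.py 570 -380 49.5 -88.2
```

```text
t: 34.45
eef_pos: [0.5776, -0.384, 0.0686]
orientation: [-89.0, -1.2, -88.0]
force: [0.3, 0.5, -2.9]
opening: 0.0109
pos [ 577.6 -384.    68.6] shift [-0.47  1.89 -0.78] shift in final axes [-0.43  1.91 -0.75] turn [-0.017  0.003  0.02 ] open 10.9 F [ 0.3  0.5 -2.9] t 34.5
```

```bash

python3 -m crank '{"claw":[0.5,0.5,0.5,0.5,0.5,0.5,0.5,0.5],"travel":[[0,0.7,0],[0,0.5,0],[0,0.3,0],[0,0.2,0],[0,0,0],[0,0,0],[0,0,0],[0,0,0]],"turn":[[-0.017,0,0.02],[0,0,0],[0,0,0],[0,0,0],[0,0,0],[0,0,0],[0,0,0],[0,0,0]]}' 100
python3 to.py 570 -380 49.5 -88.2
```

```text
t: 35.25
eef_pos: [0.5795, -0.3857, 0.0535]
orientation: [-89.8, -0.1, -88.0]
force: [0.0, 0.6, -2.2]
opening: 0.011
pos [ 579.5 -385.7   53.5] shift [-0.6   0.39 -0.93] shift in final axes [-0.6   0.4  -0.93] turn [-0.003  0.003  0.002] open 11.0 F [ 0.   0.6 -2.2] t 35.2
```

```bash

python3 -m crank '{"claw":[0.5,0.5,0.5,0.5,2,4,5,6],"travel":[[0,0.2,0],[0,0.2,0],[0,0.1,0],[0,0,0],[0,0,0],[0,0,0],[0,0,0],[0,0,0]],"turn":[[0,0,0],[0,0,0],[0,0,0],[0,0,0],[0,0,0],[0,0,0],[0,0,0],[0,0,0]]}' 60
python3 to.py 570 -380 180 9.7
python3 -m crank '{"claw":[6,6,6,6,6,6,6,6],"travel":[[0,0,0],[0,-2,0],[0,-4,0],[0,-4,0],[-4,-5,0],[-5,-2,0],[-5,0,0],[-5,0,0]],"turn":[[0,0,0],[0,0,0],[0,0,0],[0,0,0],[0,0,0],[0,0,0],[0,0,0],[0,0,0]]}' 60
python3 to.py 553.5 294 150 9.7
```

```text
t: 36.05
eef_pos: [0.581, -0.3868, 0.0512]
orientation: [-89.6, -0.3, -88.0]
force: [1.1, -1.0, 0.1]
opening: 0.0599
pos [ 581.  -386.8   51.2] shift [ -0.65 -12.89  -1.  ] shift in final axes [ -0.97 -12.88   0.86] turn [-0.    -1.706  0.009] open 59.9 F [ 1.1 -1.   0.1] t 36.0
t: 36.85
eef_pos: [0.5755, -0.2107, 0.2241]
orientation: [-89.0, -0.7, -88.6]
force: [0.9, 0.7, -0.3]
opening: 0.0597
pos [ 575.5 -210.7  224.1] shift [-50.59   6.8   -1.12] shift in final axes [ 6.34  7.41 50.11] turn [-0.003 -1.716  0.023] open 59.7 F [ 0.9  0.7 -0.3] t 36.9
```

```bash

python3 -m crank '{"claw":[6,6,6,6,6,6,6,6],"travel":[[-5,0,0],[-5,0,0],[-5,0,0],[-5,0,0],[-5,0,0],[-5,0,0],[-5,0,0],[-5,0,0]],"turn":[[0,0,0],[0,0,0],[0,0,0],[0,0,0],[0,0,0],[0,0,0],[0,0,0],[0,0,0]]}' 60
python3 -m crank '{"claw":[6,6,6,6,6,6,6,6],"travel":[[-4,0,0],[0,0,0],[0,0,0],[0,0,0],[0,0,0],[0,0,0],[0,0,0],[0,0,0]],"turn":[[0,-0.15,0],[0,-0.15,0],[0,-0.15,0],[0,-0.15,0],[0,-0.15,0],[0,-0.15,0],[0,-0.15,0],[0,-0.15,0]]}' 60
python3 -m crank '{"claw":[6,6,6,6,6,6,6,6],"travel":[[0,0,0],[0,0,0],[0,0,0],[0,0,0],[0,0,0],[0,0,0],[0,0,0],[0,0,0]],"turn":[[0,-0.15,0],[0,-0.15,0],[0,-0.15,0],[0,0,0],[0,0,0],[0,0,0],[0,0,0],[0,0,0]]}' 60
python3 to.py 553.5 294 150 9.7
python3 - <<'E'
from meas import *
for n in ['wrist','top']:
    c=cam(n); P=cloud(c); ok=c['z_map']>0
    m=ok&(P[...,2]>.034)&(P[...,2]<.054)&(abs(P[...,0]-.554)<.07)&(abs(P[...,1]-.294)<.07); print(n,m.sum(), rect(P[m]) if m.sum()>5 else '')
E
```

```text
t: 37.65
eef_pos: [0.5664, 0.1902, 0.2367]
orientation: [-87.5, -0.9, -88.8]
force: [0.7, 0.7, -0.2]
opening: 0.0604
t: 38.45
eef_pos: [0.5641, 0.2415, 0.2519]
orientation: [-89.3, -3.4, -19.7]
force: [0.8, 0.5, -0.1]
opening: 0.06
t: 39.25
eef_pos: [0.5646, 0.2418, 0.2625]
orientation: [-90.7, -4.0, 5.7]
force: [-0.5, -0.4, 0.0]
opening: 0.0601
pos [564.6 241.8 262.5] shift [-1.37 11.12  5.45] shift in final axes [-0.21 11.25  5.33] turn [ 0.015 -0.07   0.07 ] open 60.1 F [-0.5 -0.4  0. ] t 39.2
wrist 1184 (array([555.9, 294.5]), array([14. , 49.8]), 9.4)
top 0
```

```bash

python3 -m crank '{"claw":[6,6,6,6,6,6,6,6],"travel":[[0,0,0],[0,2,2.5],[0,3,2.5],[0,3,0],[0,2,0],[0,1,0],[0,0,0],[0,0,0]],"turn":[[0.015,-0.07,0.07],[0,0,0],[0,0,0],[0,0,0],[0,0,0],[0,0,0],[0,0,0],[0,0,0]]}' 60
python3 to.py 555.8 294.4 46 9.5
python3 - <<'E'
from meas import *
for n in ['wrist']:
    c=cam(n); P=cloud(c); ok=c['z_map']>0
    m=ok&(P[...,2]>.034)&(P[...,2]<.054)&(abs(P[...,0]-.554)<.07)&(abs(P[...,1]-.294)<.07); print(n,m.sum(), rect(P[m]) if m.sum()>5 else '')
E
```

```text
t: 40.15
eef_pos: [0.5572, 0.293, 0.1503]
orientation: [-90.0, -0.0, 9.7]
force: [0.2, -0.4, 0.9]
opening: 0.0602
pos [557.2 293.  150.3] shift [-0.11 10.43  0.16] shift in final axes [-0.11 10.43  0.16] turn [-0.     0.004  0.   ] open 60.2 F [ 0.2 -0.4  0.9] t 40.1
wrist 2131 (array([555.7, 295.2]), array([13.8, 49.3]), 9.7)
```

```bash

python3 -m crank '{"claw":[6,6,6,6,6,6,6,6],"travel":[[-0.1,2,0.2],[0,2,0],[0,2,0],[0,2,0],[0,1,0],[0,0.5,0],[0,0,0],[0,0,0]],"turn":[[0,0,0],[0,0,0],[0,0,0],[0,0,0],[0,0,0],[0,0,0],[0,0,0],[0,0,0]]}' 60
python3 to.py 555.7 295 46 9.7
```

```text
t: 41.0
eef_pos: [0.566, 0.2969, 0.0669]
orientation: [-89.8, -1.4, 9.6]
force: [-0.3, 0.7, 0.1]
opening: 0.0604
pos [566.  296.9  66.9] shift [-1.1   2.06 -0.02] shift in final axes [-1.05  2.09 -0.01] turn [-0.004 -0.002  0.025] open 60.4 F [-0.3  0.7  0.1] t 41.0
```

```bash

python3 -m crank '{"claw":[6,6,6,6,6,6,6,6],"travel":[[-1,0.5,0],[0,0.5,0],[0,0.5,0],[0,0.4,0],[0,0.2,0],[0,0,0],[0,0,0],[0,0,0]],"turn":[[0,0,0.025],[0,0,0],[0,0,0],[0,0,0],[0,0,0],[0,0,0],[0,0,0],[0,0,0]]}' 60
python3 to.py 555.7 295 46 9.7
```

```text
t: 41.8
eef_pos: [0.5567, 0.2958, 0.0463]
orientation: [-89.7, -0.1, 9.6]
force: [0.2, -1.2, -0.4]
opening: 0.06
pos [556.7 295.8  46.3] shift [-0.12  0.03 -0.06] shift in final axes [-0.12  0.03 -0.06] turn [-0.005 -0.002  0.002] open 60.0 F [ 0.2 -1.2 -0.4] t 41.8
```

```bash

python3 -m crank '{"claw":[4,2.5,1,0.5,0.5,0.5,0.5,0.5],"travel":[[-0.1,0,0],[0,0,0],[0,0,0],[0,0,0],[0,0,0],[0,0,0],[0,0,0],[0,0,0]],"turn":[[-0.005,0,0],[0,0,0],[0,0,0],[0,0,0],[0,0,0],[0,0,0],[0,0,0],[0,0,0]]}' 100
python3 to.py 555.7 295 46 9.7
python3 -m crank '{"claw":[0.5,0.5,0.5,0.5,0.5,0.5,0.5,0.5],"travel":[[0,-1,0],[0,-2,0],[0,-3,0],[0,-3,0],[0,-3,0],[0,-3,0],[0,-2,0],[0,-1,0]],"turn":[[0,0,0],[0,0,0],[0,0,0],[0,0,0],[0,0,0],[0,0,0],[0,0,0],[0,0,0]]}' 100
python3 to.py 600.8 -21.8 200 91.8
```

```text
t: 42.6
eef_pos: [0.556, 0.2958, 0.0471]
orientation: [-90.0, -0.2, 9.6]
force: [0.3, -0.1, 0.8]
opening: 0.0118
pos [556.  295.8  47.1] shift [-0.05  0.11 -0.07] shift in final axes [-0.05  0.11 -0.07] turn [ 0.    -0.002  0.003] open 11.8 F [ 0.3 -0.1  0.8] t 42.6
t: 43.4
eef_pos: [0.55, 0.2938, 0.2264]
orientation: [-90.2, 0.9, 9.6]
force: [-0.8, 0.2, -2.4]
opening: 0.0115
pos [550.  293.8 226.4] shift [ -0.21   2.76 -31.96] shift in final axes [-31.71   2.64  -4.08] turn [-0.009 -1.435 -0.016] open 11.5 F [-0.8  0.2 -2.4] t 43.4
```

```bash

python3 -m crank '{"claw":[0.5,0.5,0.5,0.5,0.5,0.5,0.5,0.5],"travel":[[0,0,0],[0,0,0],[0,0,0],[0,0,0],[0,0,0],[0,0,0],[0,0,0],[0,0,0]],"turn":[[0,-0.08,0],[0,-0.15,0],[0,-0.15,0],[0,-0.15,0],[0,-0.15,0],[0,-0.15,0],[0,-0.15,0],[0,-0.15,0]]}' 100
python3 -m crank '{"claw":[0.5,0.5,0.5,0.5,0.5,0.5,0.5,0.5],"travel":[[0,0,0],[0,0,0],[0,0,0],[-2,0,0],[-3,0,-1],[-4,0,-1],[-5,0,-1],[-5,0,0]],"turn":[[0,-0.15,0],[0,-0.1,0],[0,-0.08,0],[0,0,0],[0,0,0],[0,0,0],[0,0,0],[0,0,0]]}' 100
python3 to.py 600.8 -21.8 200 91.8
```

```text
t: 44.2
eef_pos: [0.5457, 0.2923, 0.2209]
orientation: [-88.7, 0.9, 74.7]
force: [-0.2, -0.4, -3.4]
opening: 0.0114
t: 45.0
eef_pos: [0.5837, 0.1052, 0.2107]
orientation: [-87.4, 0.5, 94.9]
force: [0.7, -0.2, -2.9]
opening: 0.0117
pos [583.7 105.2 210.7] shift [-12.79   1.16  -0.67] shift in final axes [-12.75   1.07  -1.31] turn [-0.044  0.054 -0.01 ] open 11.7 F [ 0.7 -0.2 -2.9] t 45.0
```

```bash

python3 -m crank '{"claw":[0.5,0.5,0.5,0.5,0.5,0.5,0.5,0.5],"travel":[[-4,0,-0.3],[-4,0,-0.4],[-2.5,0,-0.5],[-1,0,0],[0,0,0],[0,0,0],[0,0,0],[0,0,0]],"turn":[[-0.04,0.05,-0.01],[0,0,0],[0,0,0],[0,0,0],[0,0,0],[0,0,0],[0,0,0],[0,0,0]]}' 100
python3 to.py 600.8 -21.8 150 91.8
```

```text
t: 45.8
eef_pos: [0.5972, -0.016, 0.2039]
orientation: [-89.1, -0.1, 91.6]
force: [0.5, 0.7, -2.8]
opening: 0.0115
pos [597.2 -16.  203.9] shift [-0.6   5.38 -0.43] shift in final axes [-0.59  5.39 -0.34] turn [-0.016 -0.003  0.003] open 11.5 F [ 0.5  0.7 -2.8] t 45.8
```

```bash

python3 -m crank '{"claw":[0.5,0.5,0.5,0.5,0.5,0.5,0.5,0.5],"travel":[[-0.6,1,-0.4],[0,1.5,0],[0,1.5,0],[0,1,0],[0,0,0],[0,0,0],[0,0,0],[0,0,0]],"turn":[[-0.016,0,0],[0,0,0],[0,0,0],[0,0,0],[0,0,0],[0,0,0],[0,0,0],[0,0,0]]}' 100
python3 to.py 600.8 -21.8 107.5 91.8
cat > dv.py <<'E'
from meas import *
for n in ['wrist','top','side']:
    c=cam(n); P=cloud(c); ok=c['z_map']>0; z0=pose()[0][2]-.047
    m=ok&(abs(P[...,2]-z0-.006)<.006)&(abs(P[...,0]-.6)<.14)&(abs(P[...,1]+.02)<.13)
    r=ok&(P[...,2]>.072)&(P[...,2]<.084)&(abs(P[...,0]-.6)<.14)&(abs(P[...,1]+.02)<.13)
    print(n,m.sum(),rect(P[m]) if m.sum()>9 else '',r.sum(),rect(P[r]) if r.sum()>9 else '')
    if n=='wrist':
        b=np.radians(1.8); B=np.array([[np.cos(b),-np.sin(b)],[np.sin(b),np.cos(b)]])
        for nm,k in (('div',m),('rim',r)):
            q=(P[k][:,:2]*1000-[600.8,-21.8])@B
            for lo in (-100,-80,-60,-40,-20):
                s=q[(q[:,0]>lo)&(q[:,0]<lo+20)]
                if len(s)>30: print(nm,lo,s[:,1].min().round(1),s[:,1].max().round(1))
            print(nm,'x min',np.percentile(q[:,0],.5).round(1))
        save(c,'w4')
E
python3 dv.py
```

```text
t: 46.6
eef_pos: [0.6007, -0.0167, 0.1503]
orientation: [-89.9, -0.2, 92.0]
force: [-0.6, -0.5, -2.4]
opening: 0.0118
pos [600.7 -16.7 150.3] shift [-0.53  4.28  0.  ] shift in final axes [-0.51  4.28  0.01] turn [-0.001  0.003  0.004] open 11.8 F [-0.6 -0.5 -2.4] t 46.6
wrist 115754 (array([590.9, -16.4]), array([168.7, 161.4]), 2.0) 4561 (array([500.3, -24.7]), array([  4.5, 178.6]), 1.9)
div -100 -75.3 86.1
div -80 -74.9 86.1
div -60 -75.1 86.2
div -40 -74.6 86.1
div -20 -75.0 86.2
div x min -93.6
rim -100 -89.0 89.4
rim x min -102.4
top 581 (array([599.7, -16.7]), array([189.5, 159.7]), 1.7) 316 (array([599.9, -22.2]), array([206.8, 178.2]), 2.1)
side 2175 (array([602.1, -16.2]), array([192.2, 170. ]), 1.7) 486 (array([603. , -23.7]), array([211.2, 183.1]), 1.4)
```

View pics/w4.png

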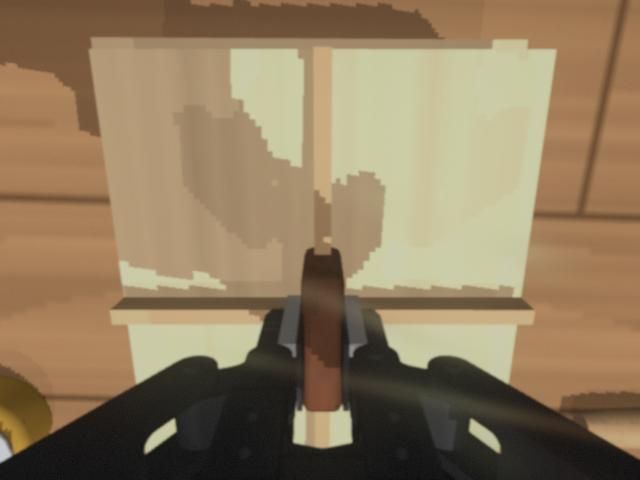

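```bash

python3 -m crank '{"claw":[0.5,0.5,0.5,0.5,0.5,0.5,0.5,0.5],"travel":[[-0.5,0.3,0],[0,0.5,0],[0,0.5,0],[0,0.4,0],[0,0,0],[0,0,0],[0,0,0],[0,0,0]],"turn":[[0,0.003,0.003],[0,0,0],[0,0,0],[0,0,0],[0,0,0],[0,0,0],[0,0,0],[0,0,0]]}' 100
python3 to.py 600.8 -21.8 107.5 91.8; python3 dv.py | grep -v '0 -'
```

```text
t: 47.55
eef_pos: [0.6011, -0.0225, 0.1322]
orientation: [-90.0, -0.0, 91.8]
force: [0.4, -0.0, -3.2]
opening: 0.0119
pos [601.1 -22.5 132.2] shift [0.07 2.47 0.02] shift in final axes [0.07 2.47 0.02] turn [-0.001 -0.001  0.001] open 11.9 F [ 0.4 -0.  -3.2] t 47.5
wrist 115754 (array([591.4, -22.2]), array([168.9, 161.3]), 1.7) 13213 (array([593.1, -21.8]), array([189.7, 179.5]), 1.7)
div x min -93.3
rim x min -102.3
top 581 (array([600. , -22.4]), array([189.2, 160.3]), 1.1) 372 (array([600.6, -21.6]), array([207.4, 178.2]), 1.8)
side 2199 (array([602.5, -22.2]), array([192.7, 168.5]), 1.6) 453 (array([602.3, -25. ]), array([210.5, 186.4]), 1.1)
```

```bash

python3 -m crank '{"claw":[0.5,0.5,0.5,0.5,0.5,0.5,0.5,0.5],"travel":[[0.05,0.4,0],[0,0.4,0],[0,0.4,0],[0,0.3,0],[0,0,0],[0,0,0],[0,0,0],[0,0,0]],"turn":[[0,0,0],[0,0,0],[0,0,0],[0,0,0],[0,0,0],[0,0,0],[0,0,0],[0,0,0]]}' 100
python3 to.py 600.8 -21.8 107.5 91.8
```

```text
t: 48.5
eef_pos: [0.601, -0.0219, 0.1157]
orientation: [-89.9, -0.0, 91.8]
force: [0.3, -0.2, -3.2]
opening: 0.0116
pos [601.  -21.9 115.7] shift [0.01 0.82 0.02] shift in final axes [0.01 0.82 0.02] turn [-0.001 -0.001  0.001] open 11.6 F [ 0.3 -0.2 -3.2] t 48.5
```

```bash

python3 -m crank '{"claw":[0.5,0.5,0.5,0.5,0.5,0.5,0.5,0.5],"travel":[[0,0.3,0],[0,0.3,0],[0,0.2,0],[0,0.1,0],[0,0,0],[0,0,0],[0,0,0],[0,0,0]],"turn":[[0,0,0],[0,0,0],[0,0,0],[0,0,0],[0,0,0],[0,0,0],[0,0,0],[0,0,0]]}' 100
python3 to.py 600.8 -21.8 107.5 91.8
```

```text
t: 49.3
eef_pos: [0.6016, -0.022, 0.1072]
orientation: [-90.0, -0.0, 91.8]
force: [-0.7, -0.6, -2.3]
opening: 0.0122
pos [601.6 -22.  107.2] shift [ 0.03 -0.03  0.08] shift in final axes [ 0.03 -0.03  0.08] turn [ 0.    -0.001  0.   ] open 12.2 F [-0.7 -0.6 -2.3] t 49.3
```

```bash

python3 -m crank '{"claw":[0.5,0.5,0.5,1.5,2.5,4,4,4],"travel":[[0,0.1,0],[0,0.1,0],[0,0,0],[0,0,0],[0,0,0],[0,0,0],[0,-1,0],[0,-3,0]],"turn":[[0,0,0],[0,0,0],[0,0,0],[0,0,0],[0,0,0],[0,0,0],[0,0,0],[0,0,0]]}' 60
python3 -m crank '{"claw":[4,5,6.5,7.5,7.5,7.5,7.5,7.5],"travel":[[0,-4,0],[0,-4,0],[0,-2,5],[0,0,5],[0,0,5],[0,0,0],[0,0,0],[0,0,0]],"turn":[[0,0,0],[0,0,0],[0,0,0],[0,0,0],[0,0,0],[0,0,0],[0,0,0],[0,0,0]]}' 60
python3 to.py 426 -2 150 91.8
python3 - <<'E'
from meas import *
c=cam('top'); P=cloud(c); ok=c['z_map']>0; Z=P[...,2]
hsv=cv2.cvtColor(c['image'],cv2.COLOR_RGB2HSV).astype(int)
bl=ok&(hsv[...,0]>95)&(hsv[...,0]<125)&(hsv[...,1]>120)
for m,ct in blobs(bl,60): 
    q=m&(Z>.028); print('cheese',ct.round(),rect(P[q]))
b=np.radians(1.8); B=np.array([[np.cos(b),-np.sin(b)],[np.sin(b),np.cos(b)]])
Q=(P[...,:2]*1000-[600.8,-21.8])@B
for sx in (-1,1):
  for sy in (-1,1):
    m=ok&(abs(Q[...,0]-sx*50)<30)&(abs(Q[...,1]-sy*42)<25); print('div cell',sx,sy,m.sum(),np.median(Z[m]).round(4))
save(c,'t3')
c=cam('wrist'); P=cloud(c); ok=c['z_map']>0; Q=(P[...,:2]*1000-[600.8,-21.8])@B
for sx in (-1,1):
  for sy in (-1,1):
    m=ok&(abs(Q[...,0]-sx*50)<30)&(abs(Q[...,1]-sy*42)<25)
    if m.sum(): print('wr cell',sx,sy,m.sum(),np.median(P[...,2][m]).round(4))
E
```

```text
t: 50.1
eef_pos: [0.6004, -0.0219, 0.1442]
orientation: [-89.8, -0.1, 91.8]
force: [0.5, 0.4, -0.5]
opening: 0.04
t: 50.9
eef_pos: [0.4543, -0.0273, 0.2574]
orientation: [-90.9, 0.3, 91.8]
force: [0.7, 0.1, 0.1]
opening: 0.0747
pos [454.3 -27.3 257.4] shift [ 2.67 10.68  2.93] shift in final axes [ 2.62 10.74  2.75] turn [ 0.017 -0.    -0.005] open 74.7 F [0.7 0.1 0.1] t 50.9
cheese [294. 269.] (array([421.4,   0.7]), array([50.6, 37.2]), 59.8)
cheese [208. 280.] (array([395.7, 202.8]), array([50.6, 49.3]), 64.6)
cheese [168. 309.] (array([325.2, 295.6]), array([49.1, 50.6]), 0.3)
div cell -1 -1 375 0.0658
div cell -1 1 165 0.0657
div cell 1 -1 530 0.0657
div cell 1 1 528 0.0656
wr cell -1 -1 4083 0.0656
wr cell -1 1 4098 0.0655
wr cell 1 -1 2265 0.0656
wr cell 1 1 2244 0.0655
```

View pics/t3.png

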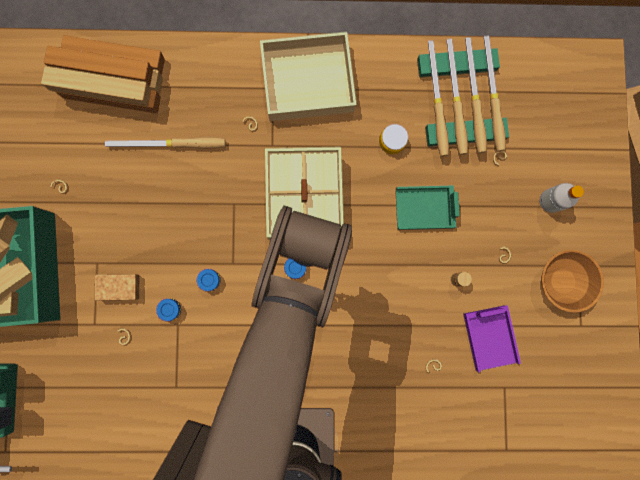

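Divider seated: all four cells read 65.5–65.8 mm. The empty tray is at (427,208) and the other items have not moved. Cheese next.

```bash
cat > ch.py <<'E'
import sys
from meas import *
x,y=map(float,sys.argv[1:3]); c=cam('wrist'); P=cloud(c); hsv=cv2.cvtColor(c['image'],cv2.COLOR_RGB2HSV).astype(int)
m=(c['z_map']>0)&(hsv[...,0]>95)&(hsv[...,0]<125)&(hsv[...,1]>100)&(P[...,2]>.029)&(P[...,2]<.036)&(np.hypot(P[...,0]-x/1e3,P[...,1]-y/1e3)<.07)
print('cheese',m.sum(),rect(P[m]) if m.sum()>9 else '')
E
python3 -m crank '{"claw":[7.5,7.5,7.5,7.5,7.5,7.5,7.5,7.5],"travel":[[2.6,2,2.7],[0,3,0],[0,2,0],[0,2,0],[0,0,0],[0,0,0],[0,0,0],[0,0,0]],"turn":[[0.017,0,0],[0,0,0],[0,0,0],[0,0,0],[0,0,0],[0,0,0],[0,0,0],[0,0,0]]}' 60
python3 to.py 426 -2 39 91.8; python3 ch.py 426 -2
```

```text
t: 51.8
eef_pos: [0.4365, -0.0032, 0.1685]
orientation: [-90.2, 0.4, 91.9]
force: [-0.3, -0.3, 0.6]
opening: 0.0746
pos [436.5  -3.2 168.5] shift [ 0.24 12.95  1.1 ] shift in final axes [ 0.15 12.95  1.04] turn [ 0.004  0.001 -0.006] open 74.6 F [-0.3 -0.3  0.6] t 51.8
cheese 4076 (array([427.7,  -2.2]), array([50.2, 50.7]), 0.9)
```

```bash

python3 -m crank '{"claw":[7.5,7.5,7.5,7.5,7.5,7.5,7.5,7.5],"travel":[[0.1,1,0.9],[0,2,0],[0,2,0],[0,2,0],[0,2,0],[0,1,0],[0,0,0],[0,0,0]],"turn":[[0.004,0,0],[0,0,0],[0,0,0],[0,0,0],[0,0,0],[0,0,0],[0,0,0],[0,0,0]]}' 60
python3 to.py 427 -2.2 39 91.8
```

```text
t: 52.65
eef_pos: [0.4266, -0.0035, 0.0673]
orientation: [-90.4, 0.5, 91.9]
force: [-1.1, -0.1, -0.8]
opening: 0.075
pos [426.6  -3.5  67.3] shift [ 0.15  2.83 -0.03] shift in final axes [ 0.13  2.83 -0.04] turn [ 0.007  0.001 -0.008] open 75.0 F [-1.1 -0.1 -0.8] t 52.6
```

```bash

python3 -m crank '{"claw":[7.5,7.5,7.5,7.5,7.5,7.5,7.5,7.5],"travel":[[0.1,1,0],[0,1,0],[0,0.6,0],[0,0.2,0],[0,0,0],[0,0,0],[0,0,0],[0,0,0]],"turn":[[0.007,0,-0.008],[0,0,0],[0,0,0],[0,0,0],[0,0,0],[0,0,0],[0,0,0],[0,0,0]]}' 60
python3 to.py 427 -2.2 39 91.8
```

```text
t: 53.45
eef_pos: [0.429, -0.003, 0.0396]
orientation: [-90.3, 0.1, 91.9]
force: [0.4, -0.2, -0.7]
opening: 0.0749
pos [429.   -3.   39.6] shift [0.09 0.06 0.2 ] shift in final axes [0.09 0.06 0.2 ] turn [ 0.005  0.001 -0.001] open 74.9 F [ 0.4 -0.2 -0.7] t 53.5
```

```bash

python3 -m crank '{"claw":[7.5,7.5,6,5,4.5,4.5,4.5,4.5],"travel":[[0.05,0.45,0.1],[0,0,0],[0,0,0],[0,0,0],[0,0,0],[0,0,0],[0,0,0],[0,0,0]],"turn":[[0,0,0],[0,0,0],[0,0,0],[0,0,0],[0,0,0],[0,0,0],[0,0,0],[0,0,0]]}' 60
python3 to.py 427 -2.2 35 91.8
python3 -m crank '{"claw":[4.5,4.5,4.5,4.5,4.5,4.5,4.5,4.5],"travel":[[0,-2,0],[0,-3,0],[0,-4,0],[0,-4,0],[-1,-1,-4],[-1,0,-5],[-1,0,-5],[-1,0,-5]],"turn":[[0,0,0],[0,0,0],[0,0,0],[0,0,0],[0,0,0],[0,0,0],[0,0,0],[0,0,0]]}' 60
python3 to.py 651 -60.3 160 91.8
```

```text
t: 54.25
eef_pos: [0.4285, -0.0027, 0.0356]
orientation: [-90.3, 0.1, 91.9]
force: [-1.1, 0.2, 1.1]
opening: 0.0521
pos [428.5  -2.7  35.6] shift [0.05 0.06 0.15] shift in final axes [0.05 0.06 0.15] turn [ 0.006  0.002 -0.002] open 52.1 F [-1.1  0.2  1.1] t 54.2
t: 55.05
eef_pos: [0.6119, -0.0339, 0.1828]
orientation: [-90.4, 0.1, 91.9]
force: [0.5, 0.9, 0.2]
opening: 0.0517
pos [611.9 -33.9 182.8] shift [-2.76  2.31 -3.81] shift in final axes [-2.76  2.28 -3.83] turn [ 0.007  0.002 -0.002] open 51.7 F [0.5 0.9 0.2] t 55.0
```

```bash

python3 -m crank '{"claw":[4.5,4.5,4.5,4.5,4.5,4.5,4.5,4.5],"travel":[[-2.7,0,-3.5],[0,1,-0.3],[0,1.5,0],[0,1,0],[0,0,0],[0,0,0],[0,0,0],[0,0,0]],"turn":[[0,0,0],[0,0,0],[0,0,0],[0,0,0],[0,0,0],[0,0,0],[0,0,0],[0,0,0]]}' 60
python3 to.py 651 -60.3 102 91.8
```

```text
t: 55.85
eef_pos: [0.6523, -0.0593, 0.1422]
orientation: [-90.1, 0.0, 92.0]
force: [-0.0, -0.4, -1.7]
opening: 0.0518
pos [652.3 -59.3 142.2] shift [-0.09  4.02  0.15] shift in final axes [-0.1   4.02  0.14] turn [ 0.002  0.004 -0.   ] open 51.8 F [-0.  -0.4 -1.7] t 55.9
```

```bash

python3 -m crank '{"claw":[4.5,4.5,4.5,4.5,4.5,4.5,4.5,4.5],"travel":[[-0.1,1,0.1],[0,1,0],[0,1,0],[0,0.6,0],[0,0.2,0],[0,0.1,0],[0,0,0],[0,0,0]],"turn":[[0,0.004,0],[0,0,0],[0,0,0],[0,0,0],[0,0,0],[0,0,0],[0,0,0],[0,0,0]]}' 60
python3 to.py 651 -60.3 102 91.8
```

```text
t: 56.65
eef_pos: [0.652, -0.0604, 0.102]
orientation: [-90.3, 0.1, 91.8]
force: [-1.0, -0.1, -0.8]
opening: 0.0522
pos [652.  -60.4 102. ] shift [ 0.01 -0.    0.1 ] shift in final axes [ 0.01 -0.    0.1 ] turn [ 0.004 -0.    -0.001] open 52.2 F [-1.  -0.1 -0.8] t 56.6
```

```bash

python3 -m crank '{"claw":[5.2,6,6.3,6.3,6.3,6.3,6.3,6.3],"travel":[[0,0,0],[0,0,0],[0,0,0],[0,-1,0],[0,-3,0],[0,-4,0],[0,-4,0],[4,-1,3]],"turn":[[0,0,0],[0,0,0],[0,0,0],[0,0,0],[0,0,0],[0,0,0],[0,0,0],[0,0,0]]}' 60
python3 -m crank '{"claw":[7.5,7.5,7.5,7.5,7.5,7.5,7.5,7.5],"travel":[[5,0,5],[5,0,5],[5,0,5],[5,0,5],[2.5,0,2],[0,1,0],[0,1,0],[0,0,0]],"turn":[[0,0,0],[0,0,0],[0,0,0],[0,0,0],[0,0,0],[0,0,0],[0,0,0],[0,0,0]]}' 60
python3 to.py 395.6 203.5 100 91.8; python3 ch.py 395.6 203.5
```

```text
t: 57.45
eef_pos: [0.6225, -0.0252, 0.2371]
orientation: [-90.3, 0.1, 91.5]
force: [0.6, 0.5, 1.8]
opening: 0.0633
t: 58.25
eef_pos: [0.449, 0.1466, 0.2223]
orientation: [-91.6, 0.1, 91.6]
force: [0.3, -0.6, 0.4]
opening: 0.0751
pos [449.  146.6 222.3] shift [ 5.86 12.08  5.5 ] shift in final axes [ 5.86 12.23  5.15] turn [ 0.027 -0.003 -0.001] open 75.1 F [ 0.3 -0.6  0.4] t 58.2
cheese 3338 (array([397.1, 204.1]), array([50.9, 50.5]), 5.3)
```

```bash

python3 -m crank '{"claw":[7.5,7.5,7.5,7.5,7.5,7.5,7.5,7.5],"travel":[[2.9,2,2.5],[2.9,2,2.5],[0,3,0],[0,2,0],[0,2,0],[0,1,0],[0,0,0],[0,0,0]],"turn":[[0.027,-0.003,0],[0,0,0],[0,0,0],[0,0,0],[0,0,0],[0,0,0],[0,0,0],[0,0,0]]}' 60
python3 to.py 396.2 203.8 36 91.8; python3 ch.py 395.6 203.5
```

```text
t: 59.1
eef_pos: [0.408, 0.1999, 0.1018]
orientation: [-90.5, 0.1, 91.0]
force: [-0.0, 1.0, 0.1]
opening: 0.0752
pos [408.  199.9 101.8] shift [0.42 6.57 1.23] shift in final axes [0.43 6.58 1.17] turn [ 0.008 -0.014 -0.001] open 75.2 F [-0.   1.   0.1] t 59.1
cheese 6580 (array([395.5, 205.3]), array([51.3, 45.3]), 63.1)
```

```bash

python3 -m crank '{"claw":[7.5,7.5,7.5,7.5,7.5,7.5,7.5,7.5],"travel":[[0.4,0.5,1.2],[0,1.5,0],[0,1.5,0],[0,1.5,0],[0,0.8,0],[0,0.4,0],[0,0,0],[0,0,0]],"turn":[[0.008,-0.014,0],[0,0,0],[0,0,0],[0,0,0],[0,0,0],[0,0,0],[0,0,0],[0,0,0]]}' 60
python3 to.py 396.2 203.8 36 91.8
```

```text
t: 59.95
eef_pos: [0.3977, 0.2061, 0.0438]
orientation: [-90.6, -0.1, 92.0]
force: [-0.5, -0.6, 0.1]
opening: 0.0749
pos [397.7 206.1  43.8] shift [-0.23  0.78  0.17] shift in final axes [-0.23  0.78  0.16] turn [0.011 0.003 0.002] open 74.9 F [-0.5 -0.6  0.1] t 60.0
```

Next cell: (648.5, 19.7).

```bash

python3 -m crank '{"claw":[7.5,7.5,7.5,6,5,4.5,4.5,4.5],"travel":[[-0.2,0.5,0.1],[0,0.3,0],[0,0,0],[0,0,0],[0,0,0],[0,0,0],[0,0,0],[0,0,0]],"turn":[[0.011,0,0],[0,0,0],[0,0,0],[0,0,0],[0,0,0],[0,0,0],[0,0,0],[0,0,0]]}' 60
python3 to.py 396.2 203.8 36 91.8
python3 -m crank '{"claw":[4.5,4.5,4.5,4.5,4.5,4.5,4.5,4.5],"travel":[[0,-2,0],[0,-3,0],[0,-4,0],[0,-4,0],[-3,-2,-3],[-4,0,-5],[-4,0,-5],[-4,0,-5]],"turn":[[0,0,0],[0,0,0],[0,0,0],[0,0,0],[0,0,0],[0,0,0],[0,0,0],[0,0,0]]}' 60
python3 to.py 648.5 19.7 150 91.8
```

```text
t: 60.75
eef_pos: [0.3984, 0.2043, 0.0373]
orientation: [-90.2, -0.2, 92.0]
force: [-0.8, 0.0, -1.0]
opening: 0.0519
pos [398.4 204.3  37.3] shift [-0.04  0.13  0.23] shift in final axes [-0.04  0.13  0.23] turn [0.003 0.003 0.003] open 51.9 F [-0.8  0.  -1. ] t 60.8
t: 61.55
eef_pos: [0.547, 0.0852, 0.1884]
orientation: [-89.9, -0.1, 92.6]
force: [-0.6, 0.0, -0.5]
opening: 0.052
pos [547.   85.2 188.4] shift [-7.    3.81 -9.85] shift in final axes [-6.87  3.84 -9.94] turn [-0.002  0.013  0.002] open 52.0 F [-0.6  0.  -0.5] t 61.5
```

```bash

python3 -m crank '{"claw":[4.5,4.5,4.5,4.5,4.5,4.5,4.5,4.5],"travel":[[-3,0,-4.5],[-3,0,-4.5],[-0.5,1,-0.8],[0,1.5,0],[0,1,0],[0,0,0],[0,0,0],[0,0,0]],"turn":[[0,0.013,0],[0,0,0],[0,0,0],[0,0,0],[0,0,0],[0,0,0],[0,0,0],[0,0,0]]}' 60
python3 to.py 648.5 19.7 103.7 91.8
```

```text
t: 62.35
eef_pos: [0.6407, 0.0247, 0.1471]
orientation: [-89.6, -0.1, 91.5]
force: [-0.1, 0.5, -0.9]
opening: 0.0519
pos [640.7  24.7 147.1] shift [-0.53  4.34 -0.8 ] shift in final axes [-0.52  4.34 -0.77] turn [-0.007 -0.005  0.002] open 51.9 F [-0.1  0.5 -0.9] t 62.4
```

```bash

python3 -m crank '{"claw":[4.5,4.5,4.5,4.5,4.5,4.5,4.5,4.5],"travel":[[-0.5,0.5,-0.8],[0,1.1,0],[0,1.1,0],[0,0.8,0],[0,0.4,0],[0,0.2,0],[0,0,0],[0,0,0]],"turn":[[-0.007,-0.005,0],[0,0,0],[0,0,0],[0,0,0],[0,0,0],[0,0,0],[0,0,0],[0,0,0]]}' 60
python3 to.py 648.5 19.7 103.7 91.8
```

```text
t: 63.15
eef_pos: [0.6492, 0.0208, 0.1035]
orientation: [-90.1, -0.1, 91.9]
force: [-0.3, 0.2, -0.7]
opening: 0.0514
pos [649.2  20.8 103.5] shift [-0.11 -0.02  0.07] shift in final axes [-0.11 -0.02  0.07] turn [0.002 0.003 0.002] open 51.4 F [-0.3  0.2 -0.7] t 63.1
```

Release, then cheese2 (325, 296).

```bash

python3 -m crank '{"claw":[5.2,6,6.3,6.3,6.3,6.3,6.3,6.3],"travel":[[0,0,0],[0,0,0],[0,0,0],[0,-1,0],[0,-3,0],[0,-4,0],[0,-4,0],[4,-1,3]],"turn":[[0,0,0],[0,0,0],[0,0,0],[0,0,0],[0,0,0],[0,0,0],[0,0,0],[0,0,0]]}' 60
python3 -m crank '{"claw":[7.5,7.5,7.5,7.5,7.5,7.5,7.5,7.5],"travel":[[5,0,5],[5,0,5],[5,0,5],[5,0,5],[4,0,5],[0,1,2],[0,1,0],[0,0,0]],"turn":[[0,0,0],[0,0,0],[0,0,0],[0,0,0],[0,0,0],[0,0,0],[0,0,0],[0,0,0]]}' 60
python3 to.py 325 296 100 91.8; python3 ch.py 325 296
```

```text
t: 63.95
eef_pos: [0.6206, 0.0554, 0.2408]
orientation: [-90.3, -0.1, 91.7]
force: [0.8, 1.9, 1.4]
opening: 0.0631
t: 64.75
eef_pos: [0.4077, 0.2324, 0.228]
orientation: [-91.8, -0.4, 91.8]
force: [0.5, 0.2, 0.2]
opening: 0.0748
pos [407.7 232.4 228. ] shift [ 6.53 12.59  8.46] shift in final axes [ 6.62 12.8   8.07] turn [0.031 0.    0.007] open 74.8 F [0.5 0.2 0.2] t 64.8
cheese 3477 (array([326.6, 296.8]), array([50.7, 50.5]), 19.6)
```

```bash

python3 -m crank '{"claw":[7.5,7.5,7.5,7.5,7.5,7.5,7.5,7.5],"travel":[[3.3,2,4],[3.3,2,4],[0,3,0.2],[0,2,0],[0,2,0],[0,1,0],[0,0,0],[0,0,0]],"turn":[[0.031,0,0.007],[0,0,0],[0,0,0],[0,0,0],[0,0,0],[0,0,0],[0,0,0],[0,0,0]]}' 60
python3 to.py 325.8 296.4 36 91.8; python3 ch.py 325 296
```

```text
t: 65.6
eef_pos: [0.3415, 0.2957, 0.1137]
orientation: [-90.9, -0.3, 91.0]
force: [0.6, 0.2, 0.2]
opening: 0.0752
pos [341.5 295.7 113.7] shift [0.05 7.74 1.69] shift in final axes [0.12 7.77 1.57] turn [ 0.015 -0.013  0.006] open 75.2 F [0.6 0.2 0.2] t 65.6
cheese 6093 (array([327.2, 296.6]), array([50.8, 47.7]), 57.5)
```

```bash

python3 -m crank '{"claw":[7.5,7.5,7.5,7.5,7.5,7.5,7.5,7.5],"travel":[[0.1,0.5,1.5],[0,1.5,0],[0,1.5,0],[0,2,0],[0,1,0],[0,0.6,0],[0,0,0],[0,0,0]],"turn":[[0.015,-0.013,0.006],[0,0,0],[0,0,0],[0,0,0],[0,0,0],[0,0,0],[0,0,0],[0,0,0]]}' 60
python3 to.py 326 296.4 36 91.8
```

```text
t: 66.45
eef_pos: [0.3273, 0.2991, 0.0463]
orientation: [-90.4, -0.3, 91.9]
force: [0.2, -0.2, 0.2]
opening: 0.0746
pos [327.3 299.1  46.3] shift [-0.27  1.03  0.14] shift in final axes [-0.27  1.03  0.13] turn [0.008 0.002 0.005] open 74.6 F [ 0.2 -0.2  0.2] t 66.5
```

```bash

python3 -m crank '{"claw":[7.5,7.5,7.5,6,5,4.5,4.5,4.5],"travel":[[-0.25,0.6,0.1],[0,0.5,0],[0,0,0],[0,0,0],[0,0,0],[0,0,0],[0,0,0],[0,0,0]],"turn":[[0.008,0,0.005],[0,0,0],[0,0,0],[0,0,0],[0,0,0],[0,0,0],[0,0,0],[0,0,0]]}' 60
python3 to.py 326 296.4 36 91.8
python3 -m crank '{"claw":[4.5,4.5,4.5,4.5,4.5,4.5,4.5,4.5],"travel":[[0,-2,0],[0,-3,0],[0,-4,0],[0,-4,0],[-4,-2,-4],[-5,0,-4],[-5,0,-4],[-5,0,-4]],"turn":[[0,0,0],[0,0,0],[0,0,0],[0,0,0],[0,0,0],[0,0,0],[0,0,0],[0,0,0]]}' 60
python3 to.py 550.5 16.6 160 91.8
```

```text
t: 67.25
eef_pos: [0.3281, 0.2974, 0.0369]
orientation: [-90.2, -0.1, 91.9]
force: [-0.6, -0.9, 0.7]
opening: 0.0519
pos [328.1 297.4  36.9] shift [-0.09  0.09  0.21] shift in final axes [-0.09  0.09  0.21] turn [0.003 0.002 0.001] open 51.9 F [-0.6 -0.9  0.7] t 67.2
t: 68.05
eef_pos: [0.4591, 0.1497, 0.1864]
orientation: [-90.1, 0.1, 92.7]
force: [0.1, 0.6, -0.7]
opening: 0.0522
pos [459.1 149.7 186.4] shift [-13.72   2.67  -8.5 ] shift in final axes [-13.59   2.64  -8.72] turn [ 0.002  0.016 -0.001] open 52.2 F [ 0.1  0.6 -0.7] t 68.0
```

```bash

python3 -m crank '{"claw":[4.5,4.5,4.5,4.5,4.5,4.5,4.5,4.5],"travel":[[-4.5,0,-3],[-4.5,0,-3],[-4,0.5,-2.5],[-0.5,1,0],[0,1.5,0],[0,0.5,0],[0,0,0],[0,0,0]],"turn":[[0,0.016,0],[0,0,0],[0,0,0],[0,0,0],[0,0,0],[0,0,0],[0,0,0],[0,0,0]]}' 60
python3 to.py 550.5 16.6 103.3 91.8
```

```text
t: 68.85
eef_pos: [0.5464, 0.0172, 0.1492]
orientation: [-90.1, 0.0, 91.3]
force: [0.8, 0.6, -0.4]
opening: 0.0519
pos [546.4  17.2 149.2] shift [-0.06  4.59 -0.4 ] shift in final axes [-0.07  4.59 -0.41] turn [ 0.002 -0.009 -0.001] open 51.9 F [ 0.8  0.6 -0.4] t 68.8
```

```bash

python3 -m crank '{"claw":[4.5,4.5,4.5,4.5,4.5,4.5,4.5,4.5],"travel":[[0,0.5,-0.4],[0,1.2,0],[0,1.2,0],[0,0.9,0],[0,0.5,0],[0,0.2,0],[0,0,0],[0,0,0]],"turn":[[0,-0.009,0],[0,0,0],[0,0,0],[0,0,0],[0,0,0],[0,0,0],[0,0,0],[0,0,0]]}' 60
python3 to.py 550.5 16.6 103.3 91.8
```

```text
t: 69.65
eef_pos: [0.5514, 0.0192, 0.1028]
orientation: [-90.2, 0.0, 92.0]
force: [0.1, -0.8, -1.5]
opening: 0.0522
pos [551.4  19.2 102.8] shift [-0.26 -0.05  0.1 ] shift in final axes [-0.26 -0.05  0.1 ] turn [ 0.004  0.004 -0.001] open 52.2 F [ 0.1 -0.8 -1.5] t 69.7
```

```bash

python3 -m crank '{"claw":[4.5,4.5,5.2,6,6.2,6.2,6.2,6.2],"travel":[[-0.2,0,0],[0,0,0],[0,0,0],[0,0,0],[0,0,0],[0,-1,0],[0,-3,0],[0,-4,0]],"turn":[[0,0,0],[0,0,0],[0,0,0],[0,0,0],[0,0,0],[0,0,0],[0,0,0],[0,0,0]]}' 60
python3 -m crank '{"claw":[7.5,7.5,7.5,7.5,7.5,7.5,7.5,7.5],"travel":[[0,-4,0],[5,-4,0],[5,-2,0],[5,0,0],[5,0,0],[5,0,0],[5,0,0],[0,0,0]],"turn":[[0,0,0],[0,0,0],[0,0,0],[0,0,0],[0,0,0],[0,0,0],[0,0,0],[0,0,0]]}' 60
python3 - <<'E'
from meas import *
c=cam('top'); P=cloud(c); ok=c['z_map']>0; Z=P[...,2]
hsv=cv2.cvtColor(c['image'],cv2.COLOR_RGB2HSV).astype(int)
b=np.radians(1.8); B=np.array([[np.cos(b),-np.sin(b)],[np.sin(b),np.cos(b)]])
bl=ok&(hsv[...,0]>95)&(hsv[...,0]<125)&(hsv[...,1]>120)
for m,ct in blobs(bl,60):
    q=m&(Z>.09); r=rect(P[q]); print('cheese',ct.round(),((r[0]-[600.8,-21.8])@B).round(1),r[1],np.percentile(Z[q],[5,50,95]).round(4))
Q=(P[...,:2]*1000-[600.8,-21.8])@B
for x,y in ((-86,-70),(-86,10),(-86,72),(86,-72),(86,10),(86,72),(-49,-41)):
    m=ok&(abs(Q[...,0]-x)<5)&(abs(Q[...,1]-y)<5); print('div',x,y,m.sum(),np.median(Z[m]).round(4))
for n,x,y,z in (('wax',743.8,-242.3,.035),('blank',400.9,-399.5,.05)):
    m=ok&(Z>z)&(Z<z+.03)&(np.hypot(P[...,0]*1e3-x,P[...,1]*1e3-y)<60); print(n,rect(P[m]))
g=ok&(hsv[...,0]>65)&(hsv[...,0]<95)&(hsv[...,1]>90)&(abs(P[...,0]-.58)<.1)&(abs(P[...,1]+.32)<.12); print('tray',rect(P[g]))
m=g&(abs(P[...,0]-.58)<.035)&(P[...,1]>-.36)&(P[...,1]<-.26); A=np.c_[P[m][:,:2],np.ones(m.sum())]; print('tray floor slope',np.linalg.lstsq(A,Z[m],rcond=None)[0].round(4),np.median(Z[m]).round(4))
cv2.imwrite('pics/t4.png',cv2.resize(c['image'][120:330,90:480,::-1],None,fx=2,fy=2))
E
python3 to.py 550 100 250 91.8
```

```text
t: 70.45
eef_pos: [0.5474, 0.0174, 0.1794]
orientation: [-89.5, -0.1, 92.0]
force: [0.3, -0.1, 0.1]
opening: 0.062
t: 71.25
eef_pos: [0.5428, 0.3071, 0.2916]
orientation: [-91.1, -0.2, 91.7]
force: [-0.4, -0.7, -0.2]
opening: 0.0752
cheese [320. 169.] [ 46.8 -39.6] [48.9 49.4] [0.092  0.0963 0.1006]
cheese [285. 170.] [46.  40.9] [50.6 48.2] [0.0921 0.0968 0.1009]
cheese [287. 212.] [-51.4  40.7] [48.5 48. ] [0.0923 0.0965 0.1008]
div -86 -70 19 0.0663
div -86 10 17 0.0632
div -86 72 16 0.0666
div 86 -72 20 0.0655
div 86 10 15 0.0652
div 86 72 17 0.0643
div -49 -41 16 0.0659
wax (array([ 745.2, -242.7]), array([61.1, 62. ]), 24.8)
blank (array([ 400.9, -400.1]), array([33.2, 32.7]), 23.2)
tray (array([ 576.1, -321.9]), array([103.7, 141.2]), 2.4)
tray floor slope [-0.0096 -0.0008  0.0097] 0.0043
pos [543.3 305.  291.7] shift [-2.052e+01  4.110e+00 -1.000e-02] shift in final axes [-20.51   4.17  -0.03] turn [ 0.02  -0.003  0.003] open 75.0 F [ 0.2 -0.3 -0.2] t 71.3
```

View pics/t4.png

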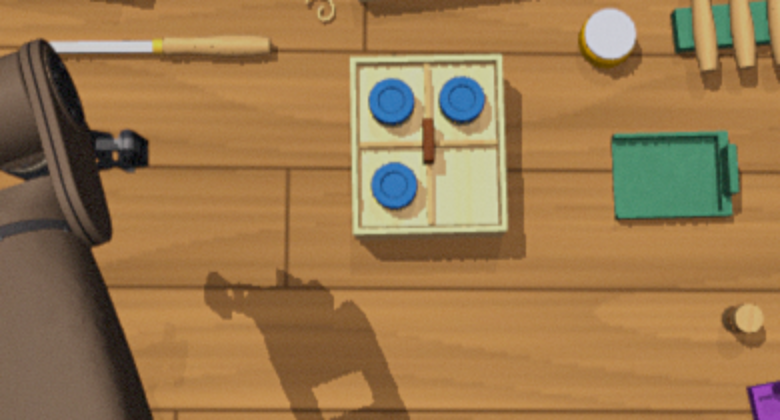

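Three cheeses lie flat in separate cells, at crop pixels (391,101), (462,99) and (393,185). The tray at (672,175) is empty and flat, and the robot is clear of everything. Handing in.

```bash
python3 -c "
from bench import *
print(close_job())"
```

```text
the job is handed in; nothing more can be done
None
```

The skittles set is packed and the job is handed in, about 71 s into the 210 s allowed. `close_job()` gave no verdict, as expected.

- **Pins:** There were three at the start. Each stands upright in its own pocket, confirmed by picture before and after the counters were tipped in.
- **Counters:** All four are in the bay. The highest point was about 39 mm, well under the 60 mm ledge.
- **Divider:** It was level when seated, with all four cells reading 65.5 to 65.8 mm. In the last check six points near its edges and one cell read 63.2 to 66.6 mm, from small noisy samples.
- **Cheeses:** All three lie flat in separate cells, within about 3 mm of the cell centres. One cell is left empty because there were only three.
- **Tray:** It stands empty and flat on the bench (floor slope under 1%). It is turned half round from how it started and about 10 mm from its old place.
- **Other things:** The wax tin and rough blank measured within 1.5 mm of where they began, which is measurement noise. I checked the rest only by eye in the pictures, and none had visibly moved. I saw no sign of the divider or a cheese being knocked aside.

No check failed, and no contact force that I read was above about 5 N.

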